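# Unclip and open a casting case

### The job

Open the casting case: free each spring clip fitted to the studs on its lid by sliding the forked wedge under it from the front, prongs astride the stud, until it has sprung up over the stud's head; do not take hold of a clip before that. Put all the clips in the steel tray, and only then lift the lid open until it leans back on its stop. Leave the wedge lying flat on the rubber tool mat and do not disturb the other things on the bench.

Things in the scene. Friction and masses are not known exactly. Their poses are not given: they have to be found in the camera images.
- case: Casting case, a fixed aluminium box, 160 mm (its x) by 410 (its y) by 70 high, with a hinged lid shut on top; lid top 78.5 mm above the bench. Origin: centre of its underside. Its x points from the front edge (robot's side) to the hinge. Four upright studs stand in a row through slots in the lid, 40 mm behind the lid's front edge, mounted on the case.
- lid (a joint): Lid angle in rad: 0 shut, 1.8 leaning back on its stop just past upright. Plate 160 x 410 x 8 mm, 0.35 kg, free hinge along the case's rear top edge: let go before upright it falls shut; from about 1.6 on it falls back on to the stop.
- lid_handle (a point): Middle of the lid's handle bar, a black round bar 12 mm thick, 56 mm long along the case's y, on two end posts; its centre is 30 mm above the lid's top, 18 mm behind the lid's front edge, mid-width. It turns with the lid: 142 mm ahead of the hinge line and 38 mm above it when shut.
- lid_hinge (a point): Middle of the lid's hinge line, 70.5 mm above the bench; the hinge runs along the case's y.
- tray: Loose steel tray, 170 mm (its x) by 130 mm (its y), 40 mm high, walls and floor 4 mm, open on top, 0.6 kg. Origin: centre of its underside.
- mat: Tool mat, thin fixed black rubber rectangle 200 mm (its x) by 130 mm (its y), 4 mm thick. Origin: centre of its underside.
- wedge_grip (a point): Centre of the forked wedge's wooden handle (50 long, 20 wide along y, 43 mm high, flat sides; 22 mm above the tool's flat underside). Wedge 160 mm long, 48 wide, 0.16 kg, balancing 45 mm ahead of this point; x from handle to prong tips, z up when flat. Two prongs, 11 mm wide each, 26 mm open slot between; prong tips 135 mm ahead of this point, slot end 41 mm ahead.
- wedge_mid (a point): Middle of the wedge's length, on its underside, 55 mm ahead of the handle's centre. The prongs are level and 20 mm high from here to 20 mm ahead, then slope down to 3 mm thick at the tips, 80 mm ahead. Under a clip with this point at the stud's axis, the clip is fully raised.
- stud1 (a point): Stud 1, at y = -165 mm in the case's frame. Point on its axis at the top of its 14 mm wide brass collar, 6 mm above the lid, where a fitted clip's underside sits. Above it: neck 8 mm wide, 7.5 mm long; a cone widening to a 12.4 mm wide head, its flat top 12.5 mm above this point; then a 7 mm wide pin up to 26 mm above this point.
- clip1_c (a point): Clip on stud 1, or None if absent. Flat dark spring-steel clip, 7 mm thick, 34 long (x), 40 wide (y), 40 g. Point half-way up, in the middle of the 8.6 mm gap that holds the stud, 3.5 mm above the underside. Solid bow 7.5 to 17.5 mm behind it (-x, towards the robot when fitted); two sprung jaws reach 16 mm ahead, one each side of the gap.
- stud2 (a point): Stud 2, at y = -80 mm in the case's frame. Point and shape as for stud 1.
- clip2_c (a point): Clip on stud 2, or None if absent. Shape as clip 1. Fitted, a clip sits on the collar round the neck, 6 mm above the lid, its x along the case's within 10 degrees. Raised by the wedge's slope (about 10 N push) its jaws spread over the cone and snap shut above the head; it then rests on the head's flat top round the pin, loose (may tip 15 degrees, shift 6 mm), to be lifted off.
- stud3 (a point): Stud 3, at y = 80 mm in the case's frame. Point and shape as for stud 1.
- clip3_c (a point): Clip on stud 3, or None if absent. As clips 1 and 2.
- stud4 (a point): Stud 4, at y = 165 mm in the case's frame. Point and shape as for stud 1.
- clip4_c (a point): Clip on stud 4, or None if absent. As clips 1 and 2.
- tape: Bystander, not to be disturbed: roll of tape lying flat, 90 mm wide, 25 mm high. Origin: its underside.
- jar_a: Bystander, not to be disturbed: closed jar, 60 mm wide, 70 mm high. Origin: its underside.
- jar_b: Bystander: closed jar, 60 mm wide, 70 mm high; fixed to the bench. Origin: its underside.
- driver: Bystander: screwdriver lying flat on the bench, 165 mm long, 26 mm high; fixed there. Origin: its underside.
Mind the look-alikes: they are no part of the job. Leave any white look-alike of the part that bears clip1_c alone.

How it is judged:
On the way, in this order (a step that is already met when the one before it is completed fails the run):
1. every clip lies in the tray (x of clip1_c in the frame of tray between -0.082 and 0.082 m and y of clip1_c in the frame of tray between -0.062 and 0.062 m and z of each of clip1_c, clip2_c, clip3_c, clip4_c in the frame of tray below 0.04 m and x of clip2_c in the frame of tray between -0.082 and 0.082 m and y of clip2_c in the frame of tray between -0.062 and 0.062 m and x of clip3_c in the frame of tray between -0.082 and 0.082 m and y of clip3_c in the frame of tray between -0.062 and 0.062 m and x of clip4_c in the frame of tray between -0.082 and 0.082 m and y of clip4_c in the frame of tray between -0.062 and 0.062 m), for 0.2 s.
2. the lid leans back on its stop (value of joint lid above 1.68 rad), for 0.2 s.
At the end, for the whole second after the job is handed in: Every clip lies at rest in the tray (its centre within 82 mm of the tray's middle along it and 62 mm across, and below the rim), the lid leans back past 1.68 rad and is still, and the wedge lies flat on the mat (its mid-length within 80 mm of the mat's middle along it and 60 mm across) (all of step 1 and value of joint lid above 1.68 rad and velocity of joint lid below 0.05 rad/s and x of wedge_mid in the frame of mat between -0.08 and 0.08 m and y of wedge_mid in the frame of mat between -0.06 and 0.06 m and angle between wedge_grip's own z axis and vertical below 0.12 rad and height (world z) of wedge_mid below 0.012 m); the robot touches nothing.
It fails at once if the gripper takes hold of a clip that is still fitted on its stud's neck ((contact force between the fingers and clip1 above 2 N and horizontal distance between clip1_c and stud1 below 0.012 m and z of clip1_c in the frame of stud1 below 0.0105 m) or (contact force between the fingers and clip2 above 2 N and horizontal distance between clip2_c and stud2 below 0.012 m and z of clip2_c in the frame of stud2 below 0.0105 m) or (contact force between the fingers and clip3 above 2 N and horizontal distance between clip3_c and stud3 below 0.012 m and z of clip3_c in the frame of stud3 below 0.0105 m) or (contact force between the fingers and clip4 above 2 N and horizontal distance between clip4_c and stud4 below 0.012 m and z of clip4_c in the frame of stud4 below 0.0105 m)).
It fails at once if the lid is raised while a clip is still on its stud (value of joint lid above 0.15 rad and ((horizontal distance between clip1_c and stud1 below 0.015 m and height (world z) of clip1_c above 0.07 m) or (horizontal distance between clip2_c and stud2 below 0.015 m and height (world z) of clip2_c above 0.07 m) or (horizontal distance between clip3_c and stud3 below 0.015 m and height (world z) of clip3_c above 0.07 m) or (horizontal distance between clip4_c and stud4 below 0.015 m and height (world z) of clip4_c above 0.07 m))).
It fails at once if another thing on the bench is pushed more than 40 mm or knocked over (distance of any of tape, jar_a from where it was at the start of the episode above 0.04 m or angle between jar_a's own z axis and vertical above 0.6 rad).
Of clip1, clip2, clip3, clip4 only 2 to 3 are there at a start; the rules pass over those that are not, and their reading is None.
At some moment in a run one of wedge, tray may be knocked a few centimetres aside while the robot is not near it.
It also fails if it takes over 208 s, if anything falls off the work surface, if the arm or the gripper's body presses on something with over 40 N, if the wrist force passes 120 N, or if a joint passes its speed limit or range.

### The arm

A 6-joint arm with a two-finger parallel gripper is mounted at the origin on the work surface. World frame = base frame: x ahead of the robot, y to its left, z up, the work surface at z = 0. Lengths are in m, angles in rad, forces in N, time in s.
With the tool pointing down it reaches from about 0.3 to 0.775 m from the base axis. Payload 14.6 kg.
Tool frame: the origin (TCP) lies on the front face of the gripper's body, between the roots of the fingers; the fingertips stand 97 mm ahead of it and the grasp point (between the pads) lies 78 mm ahead of it; z points along the fingers, x is the direction in which the jaws open and shut, and the axes are right-handed (so a half turn about z gives the same grasp; the last joint's range is limited). The gripper opens to 94 mm and grips with 3 to 60 N. Pads are 16 mm wide; open, the fingers measure 119 mm over their backs; the gripper's body (75 mm by 177 mm) begins 78 mm behind the grasp point.
Start: joints at [-0.067, 0.3, 1.521, -0, 1.321, -0.067], TCP at [0.55, -0, 0.303] pointing down, gripper open.
Joint ranges: [-3.03, 3.03], [-0.79, 2.21], [0.23, 2.52], [-1.04, 4.18], [0, 3.07], [-2.55, 2.55]. Speed limits (rad/s): [2.22, 2.22, 2.57, 3.14, 3.14, 3.14].

### API

Orientations are given as [roll, pitch, yaw] about the fixed x, y, z axes, in that order (R = Rz(yaw) Ry(pitch) Rx(roll)).
In Python, from station import sensors, camera, ctrl gives the robot as it stands.
- The arm moves only by the tool move_arm, never from a script. Its argument "rows" is text: rows parted by semicolons, each of 6 numbers parted by spaces: the shift along the tool's x, y, z in mm, then the turn, a rotation vector about the tool's x, y, z in rad. In form: x y z wx wy wz; .... A call has 1 to 20 rows; each row shifts and turns the pose as measured when the row begins, along the tool's axes as they then stand; what a row does not reach is not made up. A row lasts 1/8 s, in which the tool goes at most 62.5 mm and 10.7 degrees, less where a joint would pass 70% of its speed; a pose out of reach is approached as far as the arm can. A call with a gripper value outside its range is refused whole. "grip" is the opening, from -1 (shut) to 1 (fully open), set as the call begins (left out, the last holds). The fingers move at their own pace and stop on an object; "newtons" is the grip in N (left out, the last holds). Time passes only in rows, so rows that do not move let the fingers close. It gives the time, the measured TCP pose, the force and the opening at its end, in the units of the state.
- sensors.get_obs(): the state, without advancing time (a new reading comes with each control period).
- camera(name): name is "scene" or "side" or "wrist"; returns a dict with "color" (400x640x3 uint8, blue, green, red), "z_map" (400x640 float32, m along the optical axis (not along the pixel's ray), 0 where there is no reading), "mtx" (3x3 intrinsics, pixels), "position" and "attitude" of the camera in the world; the wrist camera has in their place "hand_eye" (4x4, takes a point from camera to tool coordinates, whose origin is the TCP and whose axes are the tool frame's). Camera axes: x right, y down, z forward; pixel columns grow to the right and rows downward; lengths in m; the calibration is good to about 2 mm. A picture is of the moment at which its call begins: read the wrist's pose just before it.
- ctrl.hand_in(): hands the job in, once; it reports no verdict.
The state is a dict: "time_s": time; "qpos": joint angles; "joint_vel": joint speeds; "tau": joint torques, N m; "ee_pos": TCP position; "eef_rot": TCP orientation; "force": force on the tool from outside, world axes, zero at the start; "moment": the same for the moment, N m; "grip_width": finger opening in m.
Only numpy, scipy, OpenCV 4.12 (cv2) and the standard library are available. Lean on these libraries where they do the work, as an engineer would, in place of code of your own. Each camera call takes 0.05 s, during which the arm holds its last target.

## Working session

There is one attempt and no reset: what is moved stays moved. The work goes in short steps, Python scripts to look and compute and a tool call to move; the robot and the scene stay as the last step left them, time stands still between calls to the robot, and variables do not carry over. Pictures are saved under pics/ and viewed, and the job is handed in when it is done.

Besides the shell and the picture viewer there is one more tool, called after "Call:" as name(argument=value, ...) on one line, values as JSON. move_arm: Moves the arm, as the interface text tells. Its arguments: {"type":"object","properties":{"rows":{"type":"string"},"grip":{"type":"number"},"newtons":{"type":"number"}},"required":["rows"]}

```bash
mkdir -p pics; ls; python3 - <<'E'
from station import sensors,camera,ctrl
import cv2
print(sensors.get_obs())
for n in ["scene","side","wrist"]:
    c=camera(n); cv2.imwrite(f"pics/{n}0.png",c["color"])
    print(n,c["mtx"].tolist(),c.get("position"),c.get("attitude"),c.get("hand_eye"))
E
```

```text
pics
{'time_s': 0.0, 'qpos': array([-6.65721410e-02,  3.00475815e-01,  1.52159831e+00,  6.87289958e-07,
        1.32068939e+00, -6.66218525e-02]), 'joint_vel': array([ 0.00077192,  0.00030337, -0.00186013,  0.00040817, -0.0001439 ,
       -0.00074095]), 'tau': array([-1.53750298e-03, -5.31805658e+01, -3.52735734e+01,  7.07558286e-02,
        2.43994006e-02, -4.79655944e-05]), 'ee_pos': array([5.49845932e-01, 2.27766384e-05, 3.02076388e-01]), 'eef_rot': array([-3.14151404e+00,  1.16822268e-03,  4.95869593e-05]), 'force': array([-0.0329328 , -0.35130891,  0.60847115]), 'moment': array([ 0.04584755, -0.00455049,  0.05441501]), 'grip_width': 0.09385544646447791}
scene [[410.27407200082723, 0.0, 323.40693433102757], [0.0, 410.27407200082723, 191.76153596861715], [0.0, 0.0, 1.0]] [ 1.25797072 -0.34337266  0.73070586] [-2.24376508  0.01939697  1.12450712] None
side [[402.8284585960955, 0.0, 320.76286761943624], [0.0, 402.8284585960955, 199.81209341111418], [0.0, 0.0, 1.0]] [ 0.11196119 -0.44259913  0.81618347] [-2.44070818  0.01086392 -0.80166366] None
wrist [[313.99676776213283, 0.0, 320.305273332321], [0.0, 313.99676776213283, 199.196703086572], [0.0, 0.0, 1.0]] None None [[ 9.99999605e-01 -1.87938056e-04  8.68466295e-04  5.84558911e-04]
 [-2.36380745e-05  9.71404112e-01  2.37432203e-01 -6.65725903e-02]
 [-8.88254276e-04 -2.37432130e-01  9.71403724e-01 -8.23874209e-02]
 [ 0.00000000e+00  0.00000000e+00  0.00000000e+00  1.00000000e+00]]
```

View pics/scene0.png

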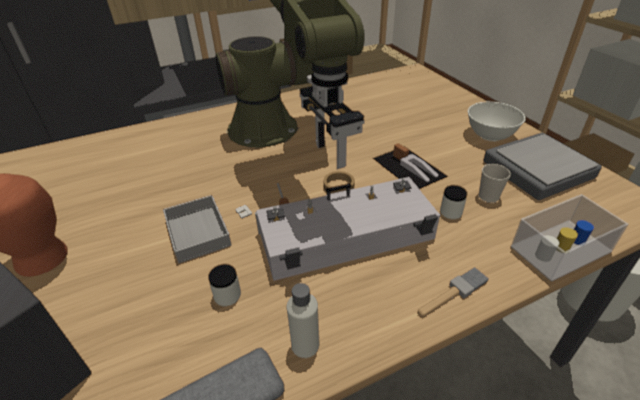

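View pics/side0.png

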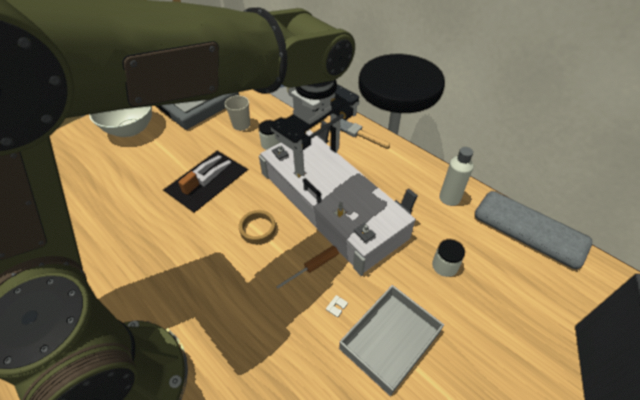

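View pics/wrist0.png

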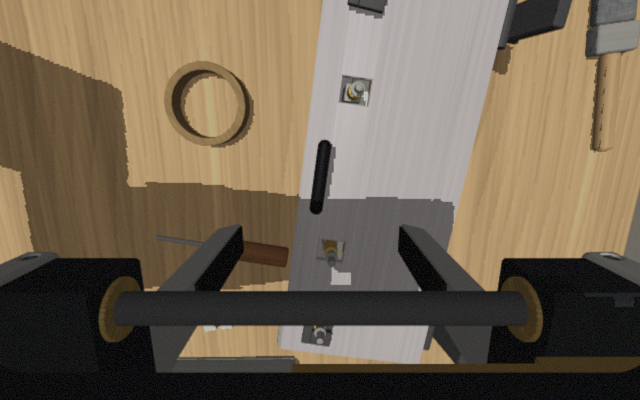

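The scene shows clips on two studs: stud 4 (scene about (402,186)) and stud 1 (about (276,213)). Studs 2 and 3 look bare. The wedge is on the mat at (415,163), the tray is at (197,228), the white look-alike is at (243,211), and the tape is just in front of the case. Next I'll write helpers and measure.

```bash
cat > h.py <<'E'
import numpy as np, cv2
from scipy.spatial.transform import Rotation as Ro
from station import sensors,camera,ctrl
def grab(n,save=None):
    o=sensors.get_obs(); c=camera(n)
    if n=="wrist":
        T=np.eye(4);T[:3,:3]=Ro.from_euler('xyz',o['eef_rot']).as_matrix();T[:3,3]=o['ee_pos']
        M=T@c['hand_eye']; R,p=M[:3,:3],M[:3,3]
    else: R,p=Ro.from_euler('xyz',c['attitude']).as_matrix(),np.array(c['position'])
    K=c['mtx']; z=c['z_map']; v,u=np.mgrid[:400,:640]
    rc=np.stack([(u-K[0,2])/K[0,0],(v-K[1,2])/K[1,1],np.ones_like(z)],-1)
    ray=rc@R.T
    P=p+ray*z[...,None]; P[z==0]=np.nan
    if save: cv2.imwrite(f'pics/{save}.png',c['color'])
    return dict(im=c['color'],P=P,ray=ray,p=p,R=R,K=K,z=z)
def onplane(g,u,v,h):
    K=g['K'];r=g['R']@np.array([(u-K[0,2])/K[0,0],(v-K[1,2])/K[1,1],1]); return g['p']+r*(h-g['p'][2])/r[2]
def proj(g,X):
    q=g['R'].T@(np.asarray(X)-g['p']); return g['K'][:2,:2]@(q[:2]/q[2])+g['K'][:2,2]
def hb(P,m,lo,hi):
    m=m&(P[...,2]>lo)&(P[...,2]<hi)
    q=P[m][:,:2]
    r=cv2.minAreaRect((q*1000).astype(np.float32)); return len(q),r,q.mean(0)*1000
E
python3 - <<'E'
from h import *
for n in ["scene","side","wrist"]:
    g=grab(n); P=g['P']
    tb=(abs(P[...,2])<.01)&(P[...,0]>.3)&(P[...,0]<.9)&(abs(P[...,1])<.4)
    print(n,'table',np.nanmedian(P[...,2][tb]))
    m=(P[...,0]>.35)&(P[...,0]<.85)&(abs(P[...,1])<.33)
    lid=m&(abs(P[...,2]-.0785)<.006)
    # largest comp
    k,l,s,c=cv2.connectedComponentsWithStats(lid.astype(np.uint8)); i=1+s[1:,4].argmax()
    q=P[l==i]; print('lid z',np.median(q[:,2]), cv2.minAreaRect((q[:,:2]*1000).astype(np.float32)), s[i])
    pts=P.copy()
    np.save(f'/tmp/{n}.npy',P)
    # top-down height map
    H=np.zeros((600,800,3),np.uint8)
    mm=np.isfinite(P[...,2])&(P[...,2]<.2)&(P[...,2]>-.02)
    X=((P[...,0]-.2)*1000).astype(int); 
    for v,u in zip(*np.nonzero(mm)):
        r=int((0.85-P[v,u,0])*1000*.9); c=int((.44-P[v,u,1])*1000*.9)
        if 0<=r<600 and 0<=c<800: H[r:r+2,c:c+2]=g['im'][v,u]
    cv2.imwrite(f'pics/top_{n}.png',H)
E
```

```text
scene table 0.0005806999575914684
lid z 0.07881065750460126 ((623.082763671875, 12.863525390625), (411.3226623535156, 191.84825134277344), 82.16117858886719) [ 256  177  184   83 7465]
side table 0.001149089019314431
lid z 0.0792043060110652 ((622.8384399414062, 12.850357055664062), (413.66156005859375, 190.51416015625), 82.24651336669922) [ 260  132  155  126 7158]
wrist table 0.0005501037136958487
lid z 0.0789915233553754 ((619.4615478515625, 31.1693115234375), (305.8623046875, 169.94244384765625), 82.24567413330078) [  287     0   231   291 44315]<stdin>:16: RuntimeWarning: invalid value encountered in cast
```

View pics/top_side.png

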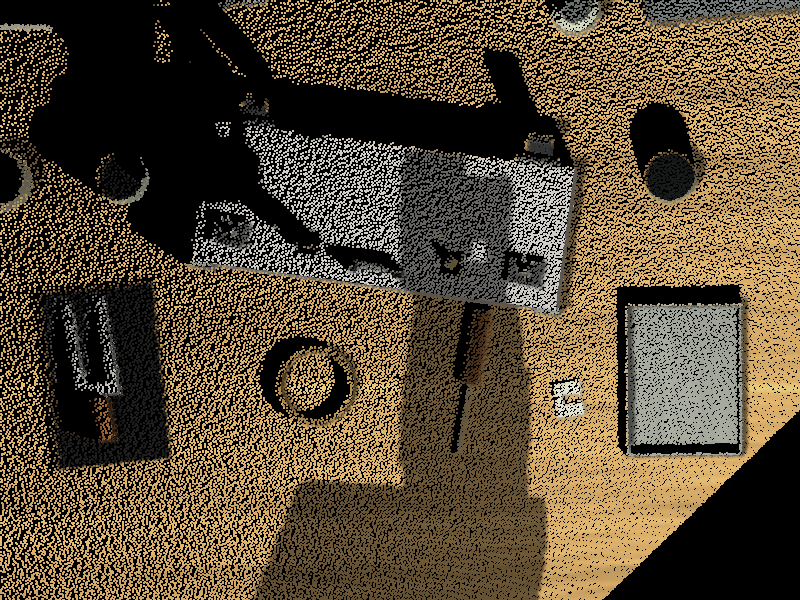

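View pics/top_scene.png

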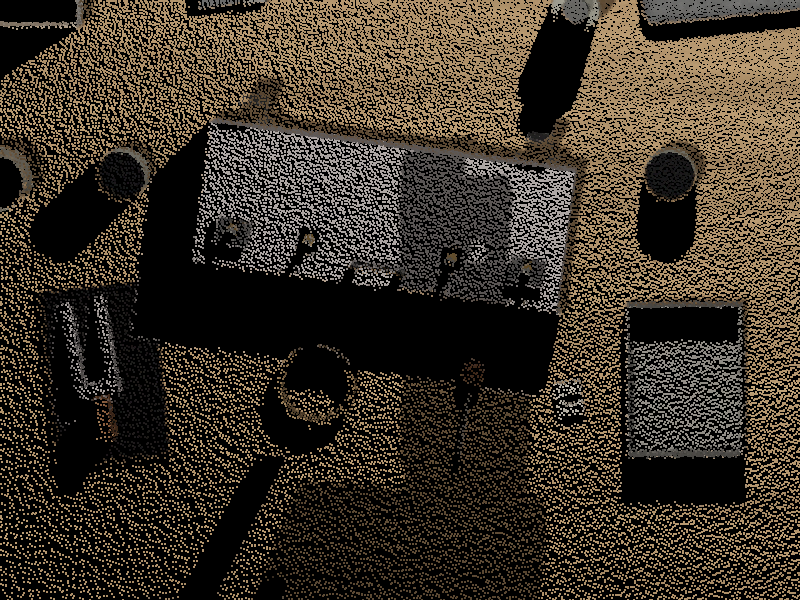

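The top-down maps agree. The clips are on studs 1 and 4, and studs 2 and 3 are bare. Next come accurate numbers.

```bash
cat > m1.py <<'E'
from h import *
for n in ["scene","side"]:
    g=grab(n); P=g['P']; im=g['im'].astype(int)
    Z=P[...,2];X=P[...,0];Y=P[...,1]
    m=(X>.45)&(X<.8)&(abs(Y)<.26)&(abs(Z-.0785)<.005)
    k,l,s,c=cv2.connectedComponentsWithStats(m.astype(np.uint8)); i=1+s[1:,4].argmax()
    q=P[l==i][:,:2]
    a=-0.136
    # refine yaw: from minAreaRect
    w=cv2.minAreaRect((q*1000).astype(np.float32)); a=np.deg2rad(w[2]-90)
    ex=np.array([np.cos(a),np.sin(a)]);ey=np.array([-ex[1],ex[0]])
    cx,cy=q@ex,q@ey
    y0,y1=cy.min(),cy.max()
    fr=[]
    for t in np.linspace(y0+.03,y1-.03,12): 
        b=abs(cy-t)<.012; fr.append(cx[b].min())
    re=[cx[abs(cy-t)<.012].max() for t in np.linspace(y0+.03,y1-.03,12)]
    print(n,'yaw',a,'y',y0,y1,'front',np.round(fr,4),'rear',np.round(re,4))
    f=np.median(fr); C=ex*(f+.08)+ey*(y0+y1)/2
    print('case C',C)
    for j,yy in enumerate([-.165,-.08,.08,.165]): print('stud',j+1,C+ex*(-.04)+ey*yy)
    # pins: high points
    pm=(Z>.100)&(Z<.115)&(X>.5)&(X<.75)&(abs(Y)<.25)
    k,l,s,c=cv2.connectedComponentsWithStats(pm.astype(np.uint8))
    for i in range(1,k):
        if s[i,4]>3: print(' blob',c[i].round(1),s[i,4],np.mean(P[l==i],0).round(4),P[l==i][:,2].max().round(4))
    # wedge by height on mat
    wm=(Z>.008)&(Z<.055)&(X>.33)&(X<.62)&(Y>.25)&(Y<.42)
    # largest
    r=hb(P,wm,.008,.06); print('wedge',r)
    tp=wm&(Z>.036); print('handle',hb(P,tp,.03,.06), 'zmax',Z[tp].max())
    pl=wm&(Z>.015)&(Z<.026); print('prong',hb(P,pl,0,.06))
    tm=(Z>.03)&(Z<.046)&(X>.3)&(X<.6)&(Y<-.2)&(Y>-.45); print('tray',hb(P,tm,0,.1))
    mm=(im.max(-1)<70)&(abs(Z-.004)<.004)&(X>.3)&(X<.58)&(Y>.22)&(Y<.45); print('mat',hb(P,mm,-.1,.1))
E
python3 m1.py
```

```text
scene yaw -0.14385796997362776 y -0.10398025811019816 0.3075395674464845 front [0.523  0.5217 0.5221 0.5233 0.5207 0.5212 0.5211 0.5195 0.5213 0.5205
 0.5196 0.5204] rear [0.6941 0.6952 0.6843 0.6842 0.685  0.6839 0.6841 0.6834 0.6835 0.6833
 0.7088 0.7093]
case C [0.60952137 0.01454755]
stud 1 [ 0.54627978 -0.14301356]
stud 2 [ 0.55846557 -0.05889158]
stud 3 [0.58140354 0.09945566]
stud 4 [0.59358933 0.18357763]
 blob [402.8 180. ] 13 [0.5943 0.1823 0.1067] 0.1118
 blob [337.9 187.8] 119 [0.5524 0.0204 0.11  ] 0.1149
 blob [371.7 186.7] 10 [0.5834 0.098  0.1076] 0.1118
 blob [309.5 200.3] 11 [ 0.5619 -0.0602  0.1076] 0.1121
 blob [274.7 208.1] 14 [ 0.551  -0.1443  0.1074] 0.1134
 blob [430.2 217.6] 91 [0.7408 0.1557 0.1086] 0.1145
 blob [292.1 251.5] 104 [ 0.698  -0.1602  0.1091] 0.1135
wedge (574, ((442.8194274902344, 314.23101806640625), (160.56129455566406, 97.08416748046875), 9.452376365661621), array([434.72869318, 330.23551693]))
handle (100, ((386.6882629394531, 323.1236572265625), (52.59979248046875, 22.23023223876953), 10.34003734588623), array([390.20060285, 321.60648137])
[... 1350 characters left out ...]
7.74659729003906), 0.7102466225624084), array([424.96853903, 326.60602271]))
handle (159, ((383.7048034667969, 324.0686950683594), (49.425315856933594, 24.36598777770996), 9.448349952697754), array([382.88967296, 320.79053229])) zmax 0.051982229542847036
prong (311, ((429.0921936035156, 332.34832763671875), (141.24217224121094, 51.57447814941406), 12.45840835571289), array([434.48697304, 329.36993572]))
tray (930, ((427.755615234375, -319.505859375), (171.2340087890625, 130.81591796875), 0.4853011667728424), array([ 423.46882287, -320.55122051]))
mat (1457, ((433.0302734375, 322.51153564453125), (195.3672332763672, 127.32908630371094), 6.073859691619873), array([424.06642708, 304.56842138]))
```

```bash
cat >> h.py <<'E'
def go(x,y,z,yaw=None):
    o=sensors.get_obs(); R=Ro.from_euler('xyz',o['eef_rot']).as_matrix()
    d=np.array([x,y,z])-o['ee_pos']
    cy=np.arctan2(R[1,0],R[0,0])
    if yaw is None: yaw=cy
    # vertical tool with tool x at world angle yaw
    T=np.array([[np.cos(yaw),np.sin(yaw),0],[np.sin(yaw),-np.cos(yaw),0],[0,0,-1]])
    print('pos',(o['ee_pos']*1000).round(1),'yaw',cy.round(4),'t',o['time_s'],'F',o['force'].round(1),'grip',round(o['grip_width']*1000,1))
    print('now-axes shift mm',(R.T@d*1000).round(1),'| after-turn shift',(T.T@d*1000).round(1),'| rotvec now',Ro.from_matrix(R.T@T).as_rotvec().round(4))
E
python3 -c "
from h import *
go(.385,.3235,.26,-1.40)"
```

```text
pos [550.    0.  302.5] yaw -0.0 t 0.4 F [ 0.9 -0.7 -0.4] grip 93.8
now-axes shift mm [-165.  -323.5   42.6] | after-turn shift [-346.8  107.6   42.5] | rotvec now [1.0e-04 2.0e-04 1.4e+00]
```

Call:
move_arm(rows="0 0 0 0 0 0.175;0 0 0 0 0 0.175;0 0 0 0 0 0.175;0 0 0 0 0 0.175;0 0 0 0 0 0.175;0 0 0 0 0 0.175;0 0 0 0 0 0.175;0 0 0 0 0 0.175")

```text
time_s: 1.4
ee_pos: [0.5499, 0.0, 0.3024]
eef_rot: [3.141, 0.0, -1.445]
force: [-0.7, 0.4, 0.8]
grip_width: 0.0941
```

```bash
python3 -c "
from h import *
go(.385,.3235,.26,-1.40)"
```

```text
pos [549.9   0.  302.4] yaw -1.4445 t 1.4 F [-0.7  0.4  0.8] grip 94.1
now-axes shift mm [-341.7  122.8   42.5] | after-turn shift [-346.8  107.5   42.4] | rotvec now [ 0.0006  0.0002 -0.0445]
```

Call:
move_arm(rows="-34 12.3 4.2 0 0 -0.005;-34 12.3 4.2 0 0 -0.005;-34 12.3 4.2 0 0 -0.005;-34 12.3 4.2 0 0 -0.005;-34 12.3 4.2 0 0 -0.005;-34 12.3 4.2 0 0 -0.005;-34 12.3 4.2 0 0 -0.005;-34 12.3 4.2 0 0 -0.005;-34 12.3 4.2 0 0 0;-30 10 4.2 0 0 0;0 0 0 0 0 0")

```text
time_s: 2.78
ee_pos: [0.3761, 0.3243, 0.2594]
eef_rot: [-3.141, 0.0, -1.407]
force: [0.6, -0.3, -0.4]
grip_width: 0.0938
```

```bash
python3 - <<'E'
from h import *
go(.385,.3235,.26,-1.40)
g=grab('wrist','w1')
P=g['P'];Z=P[...,2]
wm=(Z>.012)&(Z<.055)&(P[...,1]>.22)&(P[...,1]<.43)&(P[...,0]<.56)
k,l,s,c=cv2.connectedComponentsWithStats(wm.astype(np.uint8))
for i in range(1,k):
    if s[i,4]>100: print(s[i],hb(P,l==i,0,.1))
print(hb(P,wm,.04,.055),hb(P,wm,.02,.028))
E
```

```text
pos [376.1 324.3 259.4] yaw -1.4075 t 2.775 F [ 0.6 -0.3 -0.4] grip 93.8
now-axes shift mm [ 2.2 -8.6 -0.6] | after-turn shift [ 2.3 -8.6 -0.6] | rotvec now [-0.0008  0.0004 -0.0075]
[448   3  29  23 318] (318, ((555.262451171875, 225.65130615234375), (11.34872817993164, 4.546215057373047), 57.459938049316406), array([555.53124351, 226.01719535]))
[ 296   56   50  156 3725] (3725, ((434.28912353515625, 330.89569091796875), (146.95558166503906, 48.00558853149414), 10.066710472106934), array([432.29811165, 330.15214922]))
(1170, ((464.1155090332031, 284.8919677734375), (41.36311340332031, 220.61769104003906), 64.83235168457031), array([405.93108404, 310.83709055])) (1991, ((491.6531982421875, 303.2986755371094), (77.6628189086914, 193.7221221923828), 59.11827850341797), array([440.51251781, 328.50397108]))
```

View pics/w1.png

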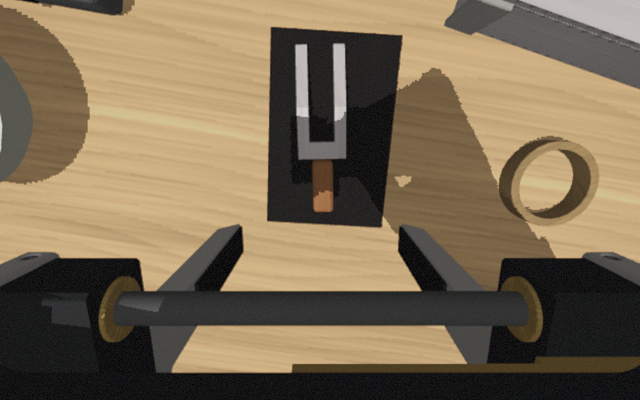

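The wrist picture shows the mat and the wedge lying flat on it: handle at (322,185), prongs up at (300–345,45). The rectangle fit gives yaw 0.176 and the handle at about (386,322.5) mm, which agrees with the side view.

```bash
python3 - <<'E'
from h import *
go(.3863,.3225,.107,-1.395)
E
```

```text
pos [376.6 323.5 259.6] yaw -1.4083 t 2.825 F [ 0.3 -0.2  0.9] grip 93.9
now-axes shift mm [  2.6  -9.2 152.6] | after-turn shift [  2.7  -9.3 152.6] | rotvec now [-0.001   0.0003 -0.0133]
```

Call:
move_arm(rows="2.6 -9.3 22 0 0 -0.013;0 0 22 0 0 0;0 0 22 0 0 0;0 0 22 0 0 0;0 0 22 0 0 0;0 0 22 0 0 0;0 0 10 0 0 0;0 0 5 0 0 0;0 0 0 0 0 0")

```text
time_s: 3.95
ee_pos: [0.3925, 0.3165, 0.1111]
eef_rot: [-3.136, 0.001, -1.402]
force: [-1.1, 0.4, -0.6]
grip_width: 0.0937
```

```bash
python3 - <<'E'
from h import *
go(.3863,.3225,.107,-1.395)
E
```

```text
pos [392.5 316.5 111.1] yaw -1.4024 t 3.95 F [-1.1  0.4 -0.6] grip 93.7
now-axes shift mm [-7.   5.1  4. ] | after-turn shift [-7.   5.   4.1] | rotvec now [-0.0059  0.0015 -0.0074]
```

Call:
move_arm(rows="-6 4.5 4 -0.006 0.001 -0.007;0 0 0 0 0 0;0 0 0 0 0 0")

```text
time_s: 4.32
ee_pos: [0.387, 0.3224, 0.1081]
eef_rot: [-3.14, 0.001, -1.395]
force: [0.3, -0.2, -0.3]
grip_width: 0.0942
```

```bash
python3 - <<'E'
from h import *
go(.3863,.3225,.107,-1.395)
E
```

```text
pos [387.  322.4 108.1] yaw -1.3945 t 4.325 F [ 0.3 -0.2 -0.3] grip 94.2
now-axes shift mm [-0.2  0.7  1.1] | after-turn shift [-0.2  0.7  1.1] | rotvec now [-0.0014  0.0014  0.0005]
```

Call:
move_arm(rows="0 0 0 0 0 0;0 0 0 0 0 0;0 0 0 0 0 0;0 0 0 0 0 0;0 0 0 0 0 0;0 0 0 0 0 0;0 0 0 0 0 0;0 0 0 0 0 0", grip=-1, newtons=45)

```text
time_s: 5.32
ee_pos: [0.3872, 0.3224, 0.1084]
eef_rot: [-3.14, 0.002, -1.395]
force: [-0.2, -1.1, -0.3]
grip_width: 0.0195
```

Call:
move_arm(rows="0 0 -10 0 0 0;0 0 -25 0 0 0;0 0 -30 0 0 0;0 0 -30 0 0 0;0 0 -25 0 0 0;0 0 0 0 0 0;0 0 0 0 0 0")

```text
time_s: 6.2
ee_pos: [0.3862, 0.3217, 0.2335]
eef_rot: [-3.141, 0.001, -1.395]
force: [0.2, -0.0, -1.7]
grip_width: 0.02
```

```bash
python3 - <<'E'
from h import *
go(.4147,.2071,.225,-np.pi/2-0.137)
E
```

```text
pos [386.2 321.7 233.5] yaw -1.3946 t 6.2 F [ 0.2 -0.  -1.7] grip 20.0
now-axes shift mm [117.8  -8.    8.4] | after-turn shift [109.6 -43.9   8.5] | rotvec now [-3.000e-04  1.000e-03  3.132e-01]
```

Call:
move_arm(rows="0 0 0 0 0 0.08;0 0 0 0 0 0.08;0 0 0 0 0 0.08;0 0 0 0 0 0.06;22 -8.8 1 0 0 0;22 -8.8 1 0 0 0;22 -8.8 1 0 0 0;22 -8.8 1 0 0 0;15 -6 1 0 0 0;5 -2 0 0 0 0;0 0 0 0 0 0;0 0 0 0 0 0")

```text
time_s: 7.7
ee_pos: [0.4122, 0.2046, 0.2167]
eef_rot: [3.127, -0.01, -1.704]
force: [0.4, -0.1, -2.4]
grip_width: 0.0196
```

```bash
python3 - <<'E'
from h import *
go(.4147,.2071,.1835,-np.pi/2-0.137)
g=grab('wrist','w2'); s=grab('scene','s2'); d=grab('side','d2')
o=sensors.get_obs();Rt=Ro.from_euler('xyz',o['eef_rot']).as_matrix()
for n,q in (('w',g),('s',s),('d',d)):
    P=q['P']; L=(P-o['ee_pos'])@Rt  # tool coords
    # wedge coords: x=-tool y, y=-tool x, z=-(toolz)
    W=np.stack([-L[...,1],-L[...,0],-L[...,2]],-1)*1000
    m=(W[...,0]>40)&(W[...,0]<145)&(abs(W[...,1])<35)&(W[...,2]<-70)&(W[...,2]>-125)
    for a in range(40,145,15):
        b=m&(W[...,0]>=a)&(W[...,0]<a+15)
        if b.sum()>4: w=W[b]; print(n,a,b.sum(),'y',w[:,1].min().round(1),w[:,1].max().round(1),'z',np.median(w[:,2]).round(1),'x',w[:,0].mean().round(1))
E
```

```text
pos [412.2 204.6 216.7] yaw -1.7037 t 7.7 F [ 0.4 -0.1 -2.4] grip 19.6
now-axes shift mm [-3.1 -2.6 33.1] | after-turn shift [-2.8 -2.1 33.2] | rotvec now [ 0.015  -0.0104  0.004 ]
w 40 1312 y -25.2 22.9 z -84.3 x 47.5
w 55 1419 y -25.0 23.1 z -84.3 x 62.6
w 70 1415 y -25.0 22.9 z -85.5 x 77.5
w 85 1359 y -24.8 23.0 z -89.7 x 92.5
w 100 1323 y -24.7 23.1 z -94.0 x 107.4
w 115 1300 y -24.4 23.6 z -98.2 x 122.5
w 130 102 y -24.3 23.4 z -100.4 x 130.6
s 40 63 y -23.4 25.9 z -86.7 x 46.9
s 55 58 y -22.5 25.7 z -88.0 x 62.8
s 70 59 y -22.5 26.1 z -87.5 x 77.3
s 85 63 y -24.1 25.4 z -90.9 x 92.5
s 100 54 y -21.9 27.4 z -94.7 x 107.3
s 115 52 y -22.2 27.8 z -98.9 x 122.5
s 130 13 y -21.6 23.7 z -101.6 x 131.5
d 40 78 y -24.2 16.0 z -90.8 x 47.6
d 55 80 y -24.0 17.3 z -91.4 x 62.4
d 70 87 y -24.0 24.7 z -91.1 x 77.5
d 85 79 y -23.3 27.4 z -91.9 x 92.0
d 100 69 y -24.0 26.9 z -95.7 x 107.5
d 115 45 y -22.4 27.5 z -98.3 x 122.5
d 130 9 y -20.7 26.5 z -101.6 x 131.6
```

View pics/w2.png

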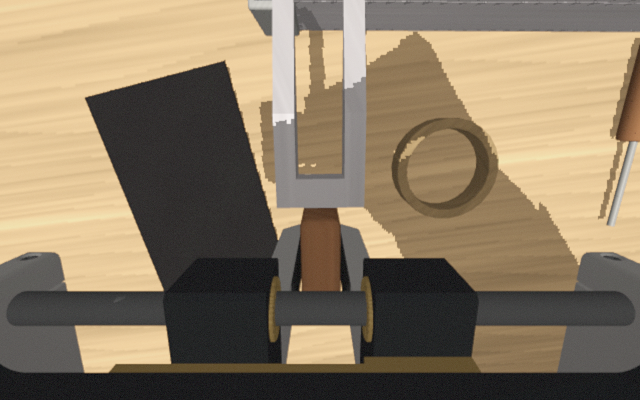

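Call:
move_arm(rows="-2.8 -2.1 15 0.015 -0.01 0.004;0 0 12 0 0 0;0 0 6 0 0 0;0 0 0 0 0 0;0 0 0 0 0 0")

```text
time_s: 8.48
ee_pos: [0.4145, 0.2078, 0.1832]
eef_rot: [-3.141, -0.0, -1.706]
force: [-0.7, 0.0, -0.5]
grip_width: 0.0197
```

```bash
python3 - <<'E'
from h import *
go(.4147,.2071,.1835,-np.pi/2-0.137)
g=grab('wrist','w3')
P=g['P'];Z=P[...,2]
E
```

```text
pos [414.5 207.8 183.2] yaw -1.7063 t 8.475 F [-0.7  0.  -0.5] grip 19.7
now-axes shift mm [ 0.6 -0.3 -0.3] | after-turn shift [ 0.6 -0.3 -0.3] | rotvec now [-0.0007 -0.      0.0015]
```

View pics/w3.png

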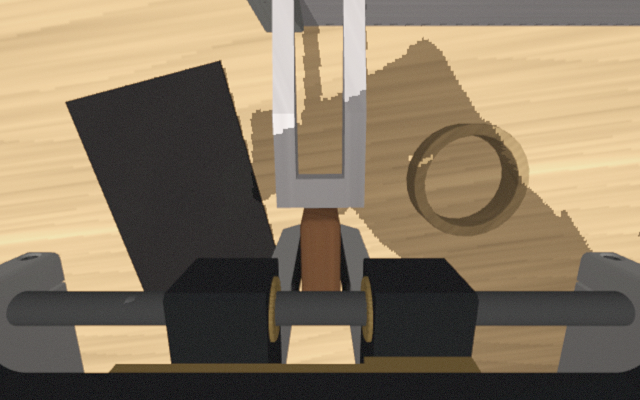

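```bash
cat > close.py <<'E'
from h import *
import sys
tag=sys.argv[1]; X=np.array([float(v) for v in sys.argv[2:5]])
out=[]
for n in('scene','side'):
    g=grab(n); u,v=proj(g,X).astype(int)
    u0,v0=max(0,u-45),max(0,v-40); c=g['im'][v0:v0+80,u0:u0+90]
    out.append(cv2.resize(c,(400,356),interpolation=cv2.INTER_CUBIC))
    Z=g['P'][...,2];D=np.hypot(g['P'][...,0]-X[0],g['P'][...,1]-X[1])
    pm=(Z>.101)&(Z<.114)&(D<.012)
    if pm.any(): print(n,'pin',g['P'][pm].mean(0).round(4),pm.sum(),'px',np.argwhere(pm).mean(0))
cv2.imwrite(f'pics/{tag}.png',np.hstack(out))
E
python3 close.py c4a .5925 .1825 .085
```

```text
scene pin [0.5946 0.1822 0.1069] 13 px [180.         402.84615385]
side pin [0.5926 0.1818 0.1073] 9 px [146.66666667 279.66666667]
```

View pics/c4a.png

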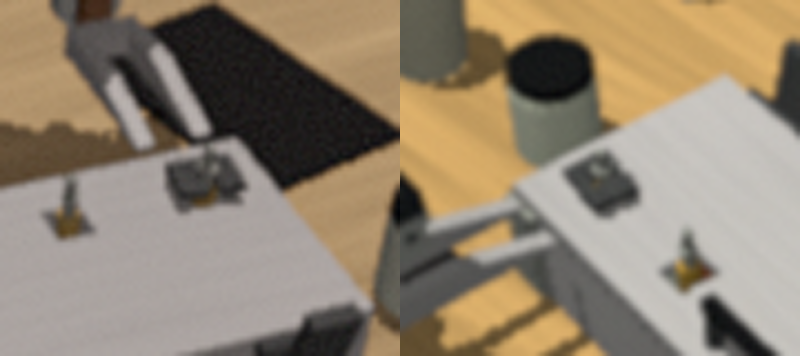

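Call:
move_arm(rows="0 -5 0 0 0 0;0 -8 0 0 0 0;0 -7 0 0 0 0;0 0 0 0 0 0")

```text
time_s: 9.12
ee_pos: [0.4362, 0.2048, 0.1836]
eef_rot: [-3.14, 0.001, -1.707]
force: [-0.6, -0.7, -1.0]
grip_width: 0.0202
```

```bash
cat > rel.py <<'E'
from h import *
import sys
pin=np.array([float(sys.argv[1]),float(sys.argv[2])]);a=float(sys.argv[3]) if len(sys.argv)>3 else -.137
o=sensors.get_obs();R=Ro.from_euler('xyz',o['eef_rot']).as_matrix()
ex=np.array([np.cos(a),np.sin(a)]);ey=np.array([-ex[1],ex[0]]);d=pin-o['ee_pos'][:2]
print('fwd to stud',(d@ex*1000).round(1),'lat',(d@ey*1000).round(1),'z',(o['ee_pos'][2]*1000).round(1),'F',o['force'].round(1),'M',o['moment'].round(2))
E
python3 rel.py .5936 .182
python3 -c "
from h import *
go(.4147,.2071,.1835,-np.pi/2-0.137)"
python3 close.py c4b .5925 .1825 .085
```

```text
fwd to stud 159.0 lat -1.1 z 183.6 F [-0.6 -0.7 -1. ] M [0.04 0.14 0.06]
pos [436.2 204.8 183.6] yaw -1.7067 t 9.125 F [-0.6 -0.7 -1. ] grip 20.2
now-axes shift mm [ 0.6 21.6  0.1] | after-turn shift [ 0.6 21.6  0.1] | rotvec now [-0.0018  0.0005  0.0011]
scene pin [0.5949 0.1818 0.1079] 12 px [179.83333333 402.83333333]
side pin [0.5921 0.1816 0.107 ] 10 px [146.9 279.6]
```

View pics/c4b.png

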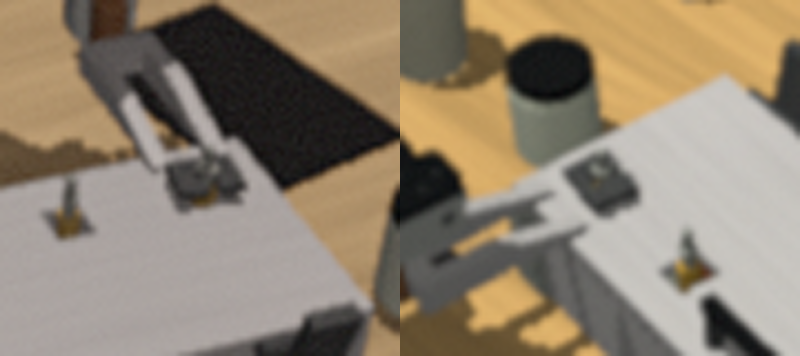

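The prongs straddle the clip on both sides in both views, at about lid height. I'll go in a little and check the force.

Call:
move_arm(rows="0 -6 0 0 0 0;0 -6 0 0 0 0;0 -4 0 0 0 0;0 0 0 0 0 0")

```text
time_s: 9.72
ee_pos: [0.4526, 0.2026, 0.1836]
eef_rot: [-3.14, 0.0, -1.706]
force: [0.2, 0.9, -1.5]
grip_width: 0.02
```

```bash

python3 rel.py .5936 .182
python3 close.py c4c .5925 .1825 .085
```

```text
fwd to stud 142.5 lat -1.1 z 183.6 F [ 0.2  0.9 -1.5] M [0.09 0.18 0.05]
scene pin [0.5944 0.1826 0.1065] 13 px [180.07692308 402.92307692]
side pin [0.5918 0.1814 0.1087] 8 px [146.5 279.5]
```

View pics/c4c.png

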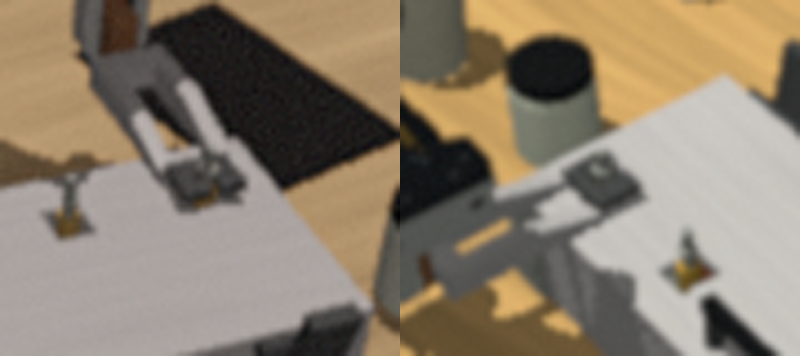

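Call:
move_arm(rows="0 -7 0 0 0 0;0 -7 0 0 0 0;0 -7 0 0 0 0;0 -7 0 0 0 0;0 -7 0 0 0 0")

```text
time_s: 10.45
ee_pos: [0.4877, 0.1979, 0.1829]
eef_rot: [3.138, -0.001, -1.706]
force: [-8.7, 0.5, 4.1]
grip_width: 0.0197
```

```bash

python3 rel.py .5936 .182;python3 -c "
from h import *
go(.4147,.2071,.1835,-np.pi/2-0.137)"
```

```text
fwd to stud 107.1 lat -1.3 z 182.9 F [-8.7  0.5  4.1] M [ 0.29  0.91 -0.  ]
pos [487.7 197.9 182.9] yaw -1.7056 t 10.45 F [-8.7  0.5  4.1] grip 19.7
now-axes shift mm [ 0.7 73.6 -0.3] | after-turn shift [ 0.8 73.6 -0.6] | rotvec now [ 0.0036 -0.0006  0.0022]
```

Force is near the expected 10 N. Continuing.

Call:
move_arm(rows="0 -8 0 0 0 0;0 -8 0 0 0 0;0 -8 0 0 0 0;0 -8 0 0 0 0;0 -8 0 0 0 0")

```text
time_s: 11.08
ee_pos: [0.5305, 0.1922, 0.1832]
eef_rot: [3.139, -0.0, -1.706]
force: [-0.7, 0.5, 0.3]
grip_width: 0.0197
```

```bash

python3 rel.py .5936 .182;python3 close.py c4d .5925 .1825 .085
```

```text
fwd to stud 63.9 lat -1.4 z 183.2 F [-0.7  0.5  0.3] M [ 0.05  0.05 -0.  ]
scene pin [0.5926 0.1824 0.1062] 43 px [179.81395349 402.46511628]
side pin [0.5913 0.1761 0.1065] 16 px [148.1875 280.8125]
```

View pics/c4d.png

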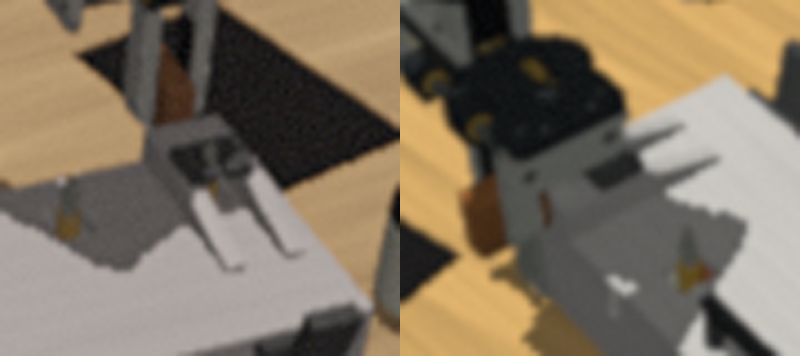

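The force dropped to zero and the clip sits high on the prongs, so it seems to have sprung. I'll go the last 11 mm to be sure, then check its height.

Call:
move_arm(rows="0 -6 0 0 0 0;0 -4 0 0 0 0;0 0 0 0 0 0;0 0 0 0 0 0")

```text
time_s: 11.68
ee_pos: [0.5411, 0.1907, 0.1832]
eef_rot: [3.14, 0.0, -1.706]
force: [-0.0, 0.3, -0.1]
grip_width: 0.0199
```

```bash

python3 rel.py .5936 .182;python3 - <<'E'
from h import *
g=grab('wrist','w4');g2=grab('scene')
for q in(g,g2):
    P=q['P'];D=np.hypot(P[...,0]-.593,P[...,1]-.182);b=(D<.02)&(P[...,2]>.08)
    print(np.histogram(P[...,2][b]*1000,bins=np.arange(80,116,3)))
E
```

```text
fwd to stud 53.2 lat -1.4 z 183.2 F [-0.   0.3 -0.1] M [ 0.04 -0.01 -0.03]
(array([  11,   42,    1,    0,    0,  143,  499,   37, 3291,  218,  116]), array([ 80,  83,  86,  89,  92,  95,  98, 101, 104, 107, 110, 113]))
(array([ 4,  6,  2,  2,  0,  1,  7, 15, 68, 20,  4]), array([ 80,  83,  86,  89,  92,  95,  98, 101, 104, 107, 110, 113]))
```

View pics/w4.png

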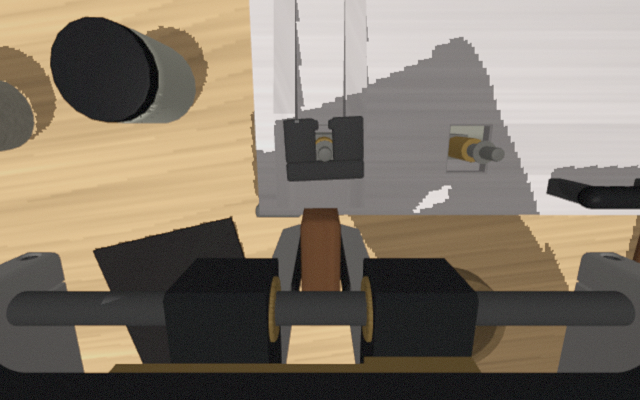

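Clip top reads 105.5 mm, which is lid + 20 + 7, so it's above the stud head and sprung. Withdrawing now.

Call:
move_arm(rows="0 5 0 0 0 0;0 8 0 0 0 0;0 10 0 0 0 0;0 12 0 0 0 0;0 14 0 0 0 0;0 14 0 0 0 0;0 14 0 0 0 0;0 14 0 0 0 0;0 14 0 0 0 0;0 14 0 0 0 0;0 10 0 0 0 0;0 0 0 0 0 0")

```text
time_s: 13.28
ee_pos: [0.4028, 0.2093, 0.1834]
eef_rot: [3.139, -0.0, -1.705]
force: [0.1, 0.7, -1.8]
grip_width: 0.0198
```

```bash

python3 rel.py .5936 .182;python3 close.py c4e .5925 .1825 .085;python3 - <<'E'
from h import *
g2=grab('scene')
for q in(g2,grab('side')):
    P=q['P'];D=np.hypot(P[...,0]-.593,P[...,1]-.182);b=(D<.02)&(P[...,2]>.08)
    print(np.histogram(P[...,2][b]*1000,bins=np.arange(80,116,3)))
a=-.137;ex=np.array([np.cos(a),np.sin(a)])
t=np.array([.549,-.1445])-ex*.185;print(t)
go(t[0],t[1],.2,-np.pi/2-0.137)
E
```

```text
fwd to stud 192.8 lat -1.0 z 183.4 F [ 0.1  0.7 -1.8] M [0.12 0.14 0.02]
scene pin [0.595  0.1816 0.1052] 34 px [180.70588235 402.67647059]
side pin [0.5916 0.1819 0.1056] 33 px [147.33333333 279.42424242]
(array([12,  9,  5,  1,  2,  3, 12, 43, 39,  8,  3]), array([ 80,  83,  86,  89,  92,  95,  98, 101, 104, 107, 110, 113]))
(array([18,  0,  0,  0,  0,  2,  6, 30, 48,  7,  3]), array([ 80,  83,  86,  89,  92,  95,  98, 101, 104, 107, 110, 113]))
[ 0.36573342 -0.11923421]
pos [403.6 209.2 183.3] yaw -1.7056 t 13.475 F [ 0.2  0.4 -1.7] grip 20.0
now-axes shift mm [330.5  -6.5 -16.6] | after-turn shift [330.5  -7.3 -16.7] | rotvec now [ 0.0025 -0.0002  0.0022]
```

View pics/c4e.png

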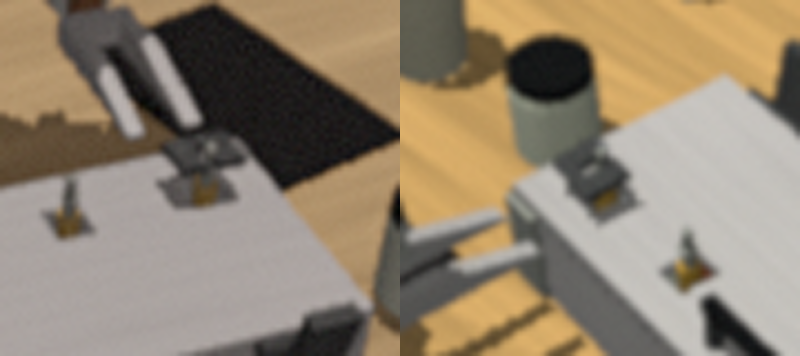

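Clip 4 rests on the stud head. Moving across to stud 1.

Call:
move_arm(rows="10 0 -8 0 0 0;25 0 -5 0 0 0;33 -1 -2 0 0 0;33 -1 0 0 0 0;33 -1 0 0 0 0;33 -1 0 0 0 0;33 -1 0 0 0 0;33 -1 0 0 0 0;33 -1 0 0 0 0;25 0 0 0 0 0;15 0 0 0 0 0;5 0 0 0 0 0;0 0 0 0 0 0;0 0 0 0 0 0")

```text
time_s: 15.22
ee_pos: [0.3665, -0.1152, 0.2047]
eef_rot: [-3.138, -0.001, -1.709]
force: [-0.3, -0.6, -1.8]
grip_width: 0.0197
```

```bash

python3 rel.py .549 -.1445;python3 close.py c1a .549 -.1445 .085;python3 - <<'E'
from h import *
a=-.137;ex=np.array([np.cos(a),np.sin(a)])
t=np.array([.549,-.1445])-ex*.185;print(t)
go(t[0],t[1],.1835,-np.pi/2-0.137)
E
```

```text
fwd to stud 184.8 lat -4.1 z 204.7 F [-0.3 -0.6 -1.8] M [0.05 0.19 0.02]
scene pin [ 0.5505 -0.1441  0.1069] 14 px [208.14285714 274.71428571]
side pin [ 0.5471 -0.1445  0.1083] 13 px [226.69230769 365.        ]
[ 0.36573342 -0.11923421]
pos [ 366.6 -115.2  204.7] yaw -1.7091 t 15.325 F [-0.7  1.3 -1.3] grip 19.9
now-axes shift mm [ 4.1  0.4 21.2] | after-turn shift [ 4.1  0.3 21.2] | rotvec now [-0.0039 -0.0014 -0.0013]
```

View pics/c1a.png

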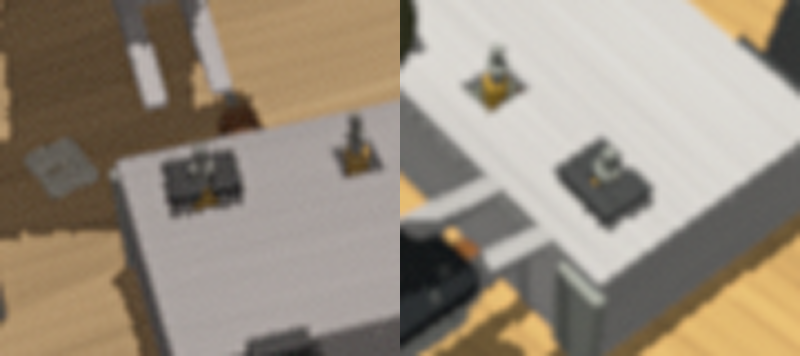

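Call:
move_arm(rows="3 0 6 -0.004 -0.001 -0.001;0 0 7 0 0 0;0 0 5 0 0 0;0 0 2 0 0 0;0 0 0 0 0 0;0 0 0 0 0 0")

```text
time_s: 16.08
ee_pos: [0.3662, -0.1177, 0.1829]
eef_rot: [3.14, -0.0, -1.707]
force: [0.5, 0.9, -1.1]
grip_width: 0.02
```

```bash

python3 rel.py .549 -.1445;python3 -c "
from h import *
go(.366,-.1192,.1835,-np.pi/2-0.137)"
```

```text
fwd to stud 184.8 lat -1.6 z 182.9 F [ 0.5  0.9 -1.1] M [-0.02  0.22  0.  ]
pos [ 366.2 -117.7  182.9] yaw -1.7068 t 16.075 F [ 0.5  0.9 -1.1] grip 20.0
now-axes shift mm [ 1.5 -0.  -0.6] | after-turn shift [ 1.5 -0.  -0.6] | rotvec now [ 0.0013 -0.0001  0.001 ]
```

Advance until the tips are just under the bow (fwd about 142).

Call:
move_arm(rows="0.5 -6 -0.7 0 0 0;0 -9 0 0 0 0;0 -8 0 0 0 0;0 -7 0 0 0 0;0 -5 0 0 0 0;0 0 0 0 0 0")

```text
time_s: 16.82
ee_pos: [0.4038, -0.1234, 0.1838]
eef_rot: [3.141, -0.0, -1.707]
force: [0.5, -0.4, -0.6]
grip_width: 0.0196
```

```bash

python3 rel.py .549 -.1445;python3 close.py c1b .549 -.1445 .085
```

```text
fwd to stud 146.7 lat -1.0 z 183.8 F [ 0.5 -0.4 -0.6] M [ 0.08  0.16 -0.01]
scene pin [ 0.55   -0.144   0.1081] 11 px [207.63636364 274.63636364]
side pin [ 0.547  -0.1448  0.1081] 14 px [226.85714286 365.07142857]
```

View pics/c1b.png

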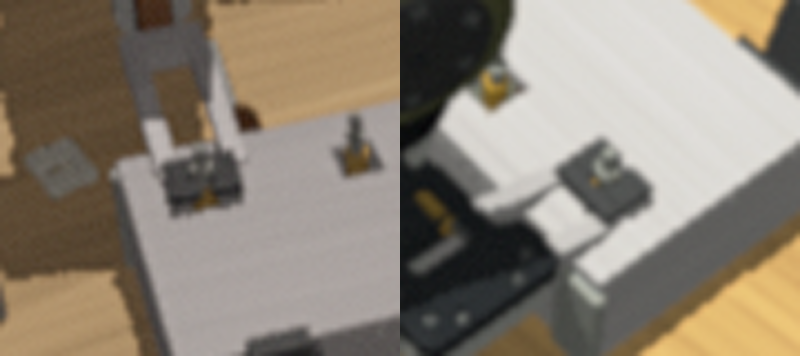

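Call:
move_arm(rows="0 -7 0 0 0 0;0 -7 0 0 0 0;0 -7 0 0 0 0;0 -7 0 0 0 0;0 -7 0 0 0 0")

```text
time_s: 17.55
ee_pos: [0.4391, -0.1282, 0.1832]
eef_rot: [3.137, 0.0, -1.707]
force: [-13.6, 1.6, 2.4]
grip_width: 0.0201
```

```bash

python3 rel.py .549 -.1445
```

```text
fwd to stud 111.1 lat -1.2 z 183.2 F [-13.6   1.6   2.4] M [ 0.27  2.01 -0.04]
```

Call:
move_arm(rows="0 -8 0 0 0 0;0 -8 0 0 0 0;0 -8 0 0 0 0;0 -8 0 0 0 0")

```text
time_s: 18.05
ee_pos: [0.4728, -0.1328, 0.1833]
eef_rot: [3.137, 0.0, -1.707]
force: [-0.5, -0.3, 0.9]
grip_width: 0.02
```

```bash

python3 rel.py .549 -.1445
```

```text
fwd to stud 77.1 lat -1.2 z 183.3 F [-0.5 -0.3  0.9] M [ 0.05  0.04 -0.05]
```

Call:
move_arm(rows="0 -8 0 0 0 0;0 -8 0 0 0 0;0 -5 0 0 0 0;0 -2 0 0 0 0;0 0 0 0 0 0;0 0 0 0 0 0")

```text
time_s: 18.8
ee_pos: [0.4979, -0.1362, 0.1832]
eef_rot: [3.138, 0.0, -1.707]
force: [0.1, -0.5, -0.3]
grip_width: 0.0197
```

```bash

python3 rel.py .549 -.1445;python3 - <<'E'
from h import *
g=grab('wrist','w5');g2=grab('scene')
for q in(g,g2):
    P=q['P'];D=np.hypot(P[...,0]-.549,P[...,1]+.1445);b=(D<.02)&(P[...,2]>.08)
    print(np.histogram(P[...,2][b]*1000,bins=np.arange(80,116,3)))
E
```

```text
fwd to stud 51.7 lat -1.2 z 183.2 F [ 0.1 -0.5 -0.3] M [ 0.02 -0.07 -0.03]
(array([   9,   46,    1,    0,    0,  139,  472,   35, 3269,  216,  130]), array([ 80,  83,  86,  89,  92,  95,  98, 101, 104, 107, 110, 113]))
(array([ 8, 10,  3,  1,  2,  4,  4, 19, 86, 26,  2]), array([ 80,  83,  86,  89,  92,  95,  98, 101, 104, 107, 110, 113]))
```

View pics/w5.png

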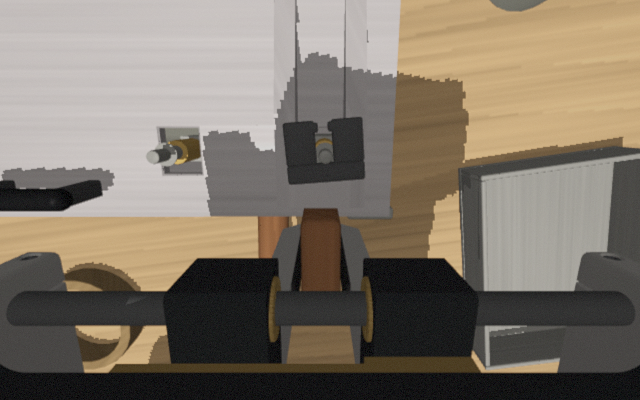

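Clip 1 is also raised, with its top at 105.5. The wrist view shows stud 2 bare at (165,155), and stud 3 was already seen bare. Withdrawing, then taking the wedge back to the mat.

Call:
move_arm(rows="0 5 0 0 0 0;0 8 0 0 0 0;0 10 0 0 0 0;0 12 0 0 0 0;0 14 0 0 0 0;0 14 0 0 0 0;0 14 0 0 0 0;0 14 0 0 0 0;0 14 0 0 0 0;0 14 0 0 0 0;0 14 0 0 0 0;0 0 0 0 0 0")

```text
time_s: 20.4
ee_pos: [0.3548, -0.1162, 0.1833]
eef_rot: [3.136, 0.0, -1.707]
force: [-0.2, 0.6, -0.8]
grip_width: 0.0194
```

```bash

python3 rel.py .549 -.1445;python3 close.py c1c .549 -.1445 .085; python3 m1.py | grep -E "mat|tray"; python3 - <<'E'
from h import *
go(.385,.3215,.22,-np.pi/2+0.13)
for n in('scene','side'):
    g=grab(n);P=g['P'];im=g['im'];hsv=cv2.cvtColor(im,cv2.COLOR_BGR2HSV)
    m=(im.max(-1)<75)&(P[...,0]>.3)&(P[...,0]<.56)&(P[...,1]>.22)&(P[...,1]<.42)&(abs(P[...,2]-.004)<.005)
    m=cv2.morphologyEx(m.astype(np.uint8),cv2.MORPH_OPEN,np.ones((3,3)))>0
    print(n,hb(P,m,-.1,.1))
E
```

```text
fwd to stud 196.3 lat -1.6 z 183.3 F [-0.2  0.6 -0.8] M [ 0.06  0.11 -0.  ]
scene pin [ 0.5503 -0.1447  0.1054] 45 px [208.66666667 274.53333333]
side pin [ 0.5476 -0.1445  0.1054] 54 px [227.37037037 365.07407407]
pos [ 355.9 -116.4  183.4] yaw -1.707 t 20.55 F [ 1.6 -0.3 -1.6] grip 19.7
now-axes shift mm [-437.8   30.8  -36.3] | after-turn shift [-430.4  -85.7  -36.6] | rotvec now [ 0.0051  0.001  -0.2662]
scene (1378, ((437.33843994140625, 323.01861572265625), (197.9564208984375, 128.54994201660156), 6.471358776092529), array([436.68532131, 325.71502482]))
side (0, ((0.0, 0.0), (0.0, 0.0), 0.0), array([nan, nan]))h.py:23: RuntimeWarning: Mean of empty slice.
  r=cv2.minAreaRect((q*1000).astype(np.float32)); return len(q),r,q.mean(0)*1000
  ret = um.true_divide(
Traceback (most recent call last):
  File "m1.py", line 31, in <module>
    tp=wm&(Z>.036); print('handle',hb(P,tp,.03,.06), 'zmax',Z[tp].max())
                                                            ~~~~~~~~~^^
ValueError: zero-size array to reduction operation maximum which has no identity
h.py:23: RuntimeWarning: Mean of empty slice.
  r=cv2.minAreaRect((q*1000).astype(np.float32)); return len(q),r,q.mean(0)*1000
  ret = um.true_divide(
```

View pics/c1c.png

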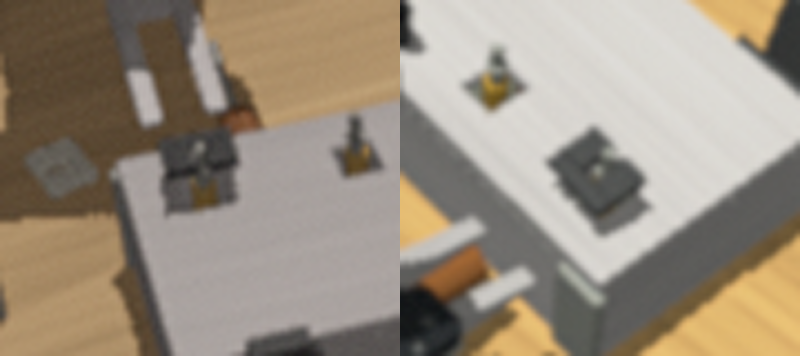

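Clip 1 sits on the stud head. The mat centre is (437,323) with yaw about 0.11. Returning the wedge with its middle over that point.

Call:
move_arm(rows="-15 0 -10 0 0 -0.06;-30 1 -10 0 0 -0.06;-38 4 -8 0 0 -0.06;-38 -4 -6 0 0 -0.06;-40 -8 0 0 0 -0.02;-40 -9 0 0 0 0;-40 -9 0 0 0 0;-40 -9 0 0 0 0;-40 -9 0 0 0 0;-40 -9 0 0 0 0;-25 -6 0 0 0 0;-10 -2 0 0 0 0;0 0 0 0 0 0;0 0 0 0 0 0")

```text
time_s: 22.4
ee_pos: [0.386, 0.2987, 0.2176]
eef_rot: [3.135, 0.001, -1.438]
force: [0.3, -0.2, -1.8]
grip_width: 0.0201
```

```bash

python3 -c "
from h import *
go(.3825,.3165,.108,-1.45)"
```

```text
pos [386.  298.7 217.6] yaw -1.4384 t 22.4 F [ 0.3 -0.2 -1.8] grip 20.1
now-axes shift mm [-17.9   0.4 109.6] | after-turn shift [-18.1   1.3 109.6] | rotvec now [0.0061 0.0014 0.0116]
```

Call:
move_arm(rows="-10 0 10 0.006 0 0.01;-8 0 15 0 0 0;0 0 20 0 0 0;0 0 20 0 0 0;0 0 15 0 0 0;0 0 10 0 0 0;0 0 5 0 0 0;0 0 0 0 0 0")

```text
time_s: 23.4
ee_pos: [0.383, 0.3173, 0.1157]
eef_rot: [3.141, 0.001, -1.451]
force: [0.9, -0.7, -1.2]
grip_width: 0.0193
```

```bash

python3 -c "
from h import *
go(.3825,.3165,.108,-1.45)"
```

```text
pos [383.  317.3 115.7] yaw -1.4511 t 23.4 F [ 0.9 -0.7 -1.2] grip 19.3
now-axes shift mm [0.8 0.6 7.7] | after-turn shift [0.8 0.6 7.7] | rotvec now [ 0.0009  0.0008 -0.0011]
```

Call:
move_arm(rows="0 0 4 0 0 0;0 0 2.5 0 0 0;0 0 1.5 0 0 0;0 0 0 0 0 0")

```text
time_s: 23.9
ee_pos: [0.3835, 0.3177, 0.1084]
eef_rot: [-3.14, 0.002, -1.451]
force: [0.5, 1.2, -1.1]
grip_width: 0.02
```

Call:
move_arm(rows="0 0 0 0 0 0;0 0 0 0 0 0;0 0 0 0 0 0;0 0 0 0 0 0;0 0 -10 0 0 0;0 0 -25 0 0 0;0 0 -30 0 0 0;0 0 -30 0 0 0;0 0 -30 0 0 0;0 0 -25 0 0 0;0 0 0 0 0 0", grip=1)

```text
time_s: 25.28
ee_pos: [0.3831, 0.3172, 0.2675]
eef_rot: [-3.137, 0.004, -1.451]
force: [0.9, -0.1, -1.4]
grip_width: 0.0938
```

```bash
python3 - <<'E'
from h import *
o=sensors.get_obs();print(o['ee_pos'],o['eef_rot'])
g=grab('wrist','w6')
P=g['P'];Z=P[...,2]
wm=(Z>.012)&(Z<.055)&(P[...,1]>.25)&(P[...,1]<.43)&(P[...,0]<.56)
k,l,s,c=cv2.connectedComponentsWithStats(wm.astype(np.uint8))
for i in range(1,k):
    if s[i,4]>300: print(s[i],hb(P,l==i,0,.1))
# clip 4 around
for n in('scene','side'):
    q=grab(n);P=q['P'];D=np.hypot(P[...,0]-.593,P[...,1]-.182);b=(D<.03)&(P[...,2]>.095)&(P[...,2]<.108)
    print(n,hb(P,b,0,1)); 
go(.59,.182,.25,-.137)
E
```

```text
[0.38313528 0.31719793 0.26749418] [-3.13718964  0.00355222 -1.45108238]
[ 297   71   48  150 3512] (3512, ((430.4190673828125, 321.2171630859375), (147.08990478515625, 47.99855041503906), 7.233848571777344), array([429.33827078, 321.34471936]))
scene (134, ((587.1472778320312, 183.38330078125), (40.79034423828125, 31.050703048706055), 79.7358627319336), array([588.74552065, 182.05062584]))
side (146, ((585.4229125976562, 183.85081481933594), (41.96067428588867, 31.492250442504883), 80.67182159423828), array([583.91545212, 182.15265206]))
pos [382.6 316.8 264.7] yaw -1.4511 t 25.425 F [-0.8  0.5 -0.1] grip 94.2
now-axes shift mm [ 158.6 -189.8   14.5] | after-turn shift [223.9 105.2  14.7] | rotvec now [-1.0000e-03  1.0000e-03 -1.3141e+00]
```

View pics/w6.png

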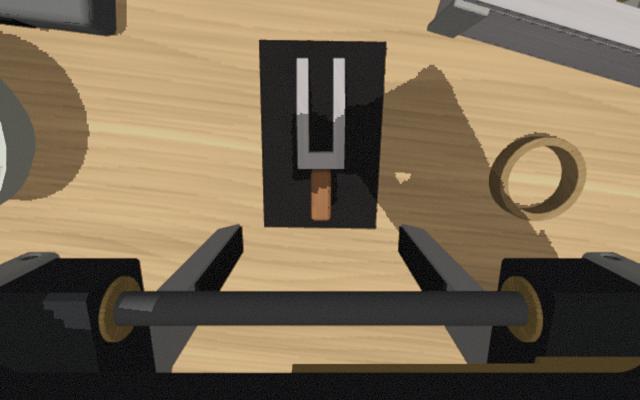

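The wedge lies centred on the mat. Next is clip 4, whose footprint is at about (586,183.6). I'll grip it along the case's x, on the bow and the jaw tips.

Call:
move_arm(rows="0 0 0 0 0 -0.17;0 0 0 0 0 -0.17;0 0 0 0 0 -0.17;0 0 0 0 0 -0.17;0 0 0 0 0 -0.17;0 0 0 0 0 -0.17;0 0 0 0 0 -0.15;0 0 0 0 0 -0.1;0 0 0 0 0 0")

```text
time_s: 26.55
ee_pos: [0.3804, 0.3152, 0.2533]
eef_rot: [3.13, 0.014, -0.14]
force: [-0.3, -0.9, 0.2]
grip_width: 0.094
```

```bash

python3 -c "
from h import *
go(.5863,.1836,.23,-.137)"
```

```text
pos [380.4 315.2 253.3] yaw -0.1404 t 26.55 F [-0.3 -0.9  0.2] grip 94.0
now-axes shift mm [222.6 101.2  21.4] | after-turn shift [222.  102.2  23.3] | rotvec now [ 0.0118  0.014  -0.0033]
```

Call:
move_arm(rows="20 10 0 0.012 0.014 -0.003;36 16 0 0 0 0;36 16 2 0 0 0;36 16 4 0 0 0;36 16 5 0 0 0;30 14 5 0 0 0;18 9 3 0 0 0;8 3 0 0 0 0;0 0 0 0 0 0;0 0 0 0 0 0")

```text
time_s: 27.8
ee_pos: [0.5873, 0.181, 0.2275]
eef_rot: [3.138, 0.007, -0.156]
force: [0.1, 0.3, -0.3]
grip_width: 0.094
```

```bash

python3 -c "
from h import *
go(.5863,.1836,.18,-.137)"
```

```text
pos [587.3 181.  227.5] yaw -0.1563 t 27.8 F [ 0.1  0.3 -0.3] grip 94.0
now-axes shift mm [-1.1 -2.5 47.5] | after-turn shift [-1.4 -2.4 47.5] | rotvec now [ 0.0033  0.0074 -0.0193]
```

Call:
move_arm(rows="-1.3 -2.4 10 0.003 0.007 -0.019;0 0 13 0 0 0;0 0 10 0 0 0;0 0 6 0 0 0;0 0 4 0 0 0;0 0 0 0 0 0;0 0 0 0 0 0")

```text
time_s: 28.68
ee_pos: [0.5852, 0.1849, 0.1815]
eef_rot: [3.142, 0.0, -0.134]
force: [0.4, -0.3, 0.1]
grip_width: 0.0937
```

```bash

python3 -c "
from h import *
go(.5863,.1836,.18,-.137)";python3 close.py c4f .5925 .1825 .095
```

```text
pos [585.2 184.9 181.5] yaw -0.1345 t 28.675 F [ 0.4 -0.3  0.1] grip 93.7
now-axes shift mm [1.2 1.2 1.5] | after-turn shift [1.2 1.2 1.5] | rotvec now [0.     0.0001 0.0025]
scene pin [0.5946 0.1815 0.1054] 35 px [180.6        402.57142857]
side pin [0.5922 0.1827 0.1057] 36 px [147.05555556 279.38888889]
```

View pics/c4f.png

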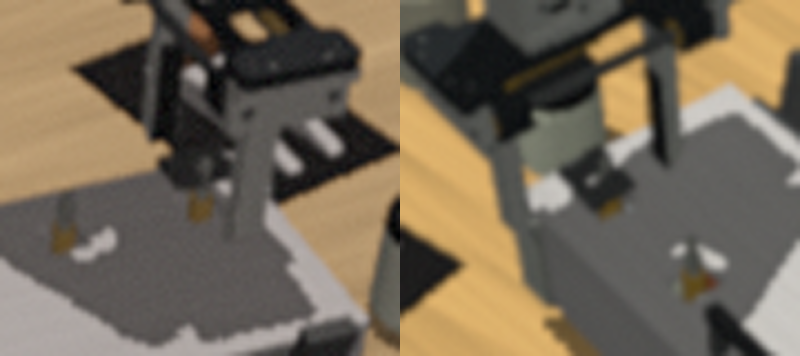

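Fingers stand in front of and behind the clip. Closing.

Call:
move_arm(rows="1 1 1 0 0 0;0 0 0 0 0 0;0 0 0 0 0 0;0 0 0 0 0 0;0 0 0 0 0 0;0 0 0 0 0 0;0 0 0 0 0 0", grip=-1, newtons=15)

```text
time_s: 29.65
ee_pos: [0.5863, 0.1837, 0.181]
eef_rot: [-3.141, -0.001, -0.134]
force: [0.6, 0.3, -0.1]
grip_width: 0.0311
```

```bash

python3 close.py c4g .5925 .1825 .095
```

```text
scene pin [0.5926 0.1754 0.1062] 14 px [180.57142857 400.14285714]
side pin [0.5937 0.182  0.1062] 42 px [146.73809524 279.97619048]
```

View pics/c4g.png

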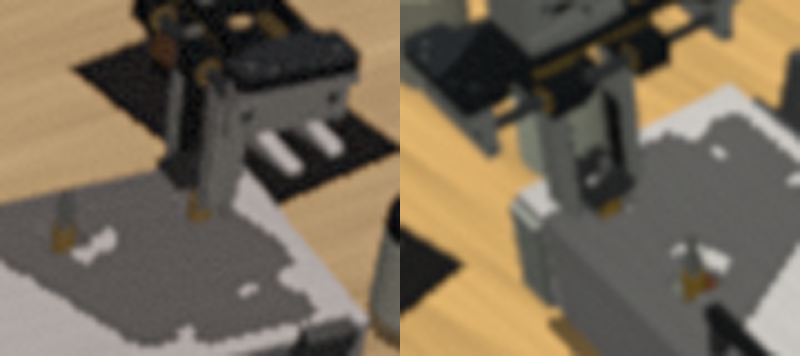

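Opening is 31 mm against the clip's 33.5, so it's held, probably tipped. Lifting gently.

Call:
move_arm(rows="0 0 -5 0 0 0;0 0 -8 0 0 0;0 0 -12 0 0 0;0 0 -15 0 0 0;0 0 -15 0 0 0;0 0 -10 0 0 0;0 0 0 0 0 0")

```text
time_s: 30.62
ee_pos: [0.5864, 0.1838, 0.2522]
eef_rot: [-3.14, -0.003, -0.135]
force: [-0.0, -0.1, -0.5]
grip_width: 0.0316
```

```bash

python3 close.py c4h .5925 .1825 .125; python3 - <<'E'
from h import *
for n in('scene','side'):
    P=grab(n)['P'];Z=P[...,2];tm=(Z>.028)&(Z<.05)&(P[...,0]>.3)&(P[...,0]<.6)&(P[...,1]<-.18)&(P[...,1]>-.45); print('tray',hb(P,tm,0,.1))
go(.428,-.3195,.25,-.06)
E
```

```text
scene pin [0.595  0.1819 0.1085] 11 px [179.63636364 402.90909091]
side pin [0.5919 0.1813 0.1073] 10 px [146.9 279.6]
tray (683, ((469.37042236328125, -282.3476257324219), (257.5204162597656, 203.6023406982422), 0.4626626670360565), array([ 441.28590708, -314.05982389]))
tray (1125, ((470.806640625, -282.6070251464844), (257.9908752441406, 204.06622314453125), 0.46906596422195435), array([ 440.05364272, -303.66979346]))
pos [586.1 183.7 250.5] yaw -0.1345 t 30.825 F [ 0.3 -0.2 -0.3] grip 31.4
now-axes shift mm [-8.920e+01  5.199e+02  4.000e-01] | after-turn shift [-1.276e+02  5.118e+02  5.000e-01] | rotvec now [-0.0002 -0.0004 -0.0745]
```

View pics/c4h.png

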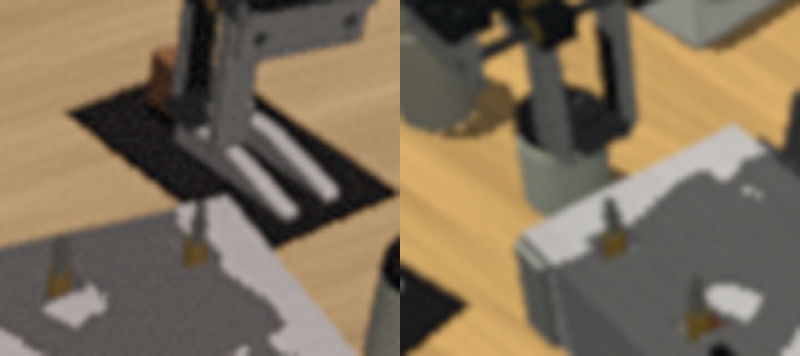

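Stud 4 is now a bare pin and the clip is between the fingers. On to the tray, after re-measuring it with a tighter mask.

```bash
cat > tray.py <<'E'
from h import *
for n in('scene','side'):
    P=grab(n)['P'];Z=P[...,2];tm=(Z>.03)&(Z<.046)&(P[...,0]>.3)&(P[...,0]<.545)&(P[...,1]<-.22)&(P[...,1]>-.45)
    k,l,s,c=cv2.connectedComponentsWithStats(cv2.dilate(tm.astype(np.uint8),np.ones((3,3)))); i=1+s[1:,4].argmax()
    print(n,'tray',hb(P,tm&(l==i),0,.1))
E
python3 tray.py
```

```text
scene tray (588, ((428.9795227050781, -319.45654296875), (175.8255157470703, 130.10336303710938), 0.40051907300949097), array([ 436.07658431, -320.10444906]))
side tray (932, ((427.531494140625, -319.5635986328125), (171.156494140625, 130.99920654296875), 0.3263114094734192), array([ 424.57321294, -320.20236984]))
```

Call:
move_arm(rows="-5 15 0 0 0 0;-8 35 0 0 0 0;-8 45 0 0 0 0;-8 45 0 0 0 0;-8 45 0 0 0 0;-8 45 0 0 0 0;-8 45 0 0 0 0;-8 45 0 0 0 0;-8 45 0 0 0 0;-8 45 0 0 0 0;-8 40 0 0 0 0;-8 30 0 0 0 0;0 15 0 0 0 0;0 0 0 0 0 0;0 0 0 0 0 0")

```text
time_s: 32.8
ee_pos: [0.4123, -0.3134, 0.2487]
eef_rot: [3.141, 0.002, -0.137]
force: [0.1, -0.7, -0.8]
grip_width: 0.0309
```

```bash
python3 tray.py; python3 -c "
from h import *
go(.428,-.3195,.15,-.137)
grab('scene','s7')"
```

```text
scene tray (596, ((428.8997802734375, -319.41143798828125), (174.3134307861328, 130.1708984375), 0.4209643602371216), array([ 435.79403345, -320.57876919]))
side tray (727, ((427.4384765625, -319.696533203125), (171.0503692626953, 130.2712860107422), 0.46979212760925293), array([ 409.176144  , -335.78189864]))
pos [ 412.5 -313.4  248.8] yaw -0.1367 t 32.9 F [-0.  -0.7 -0.2] grip 31.1
now-axes shift mm [16.4  3.9 98.7] | after-turn shift [16.2  4.  98.8] | rotvec now [0.0011 0.0017 0.0003]
```

View pics/s7.png

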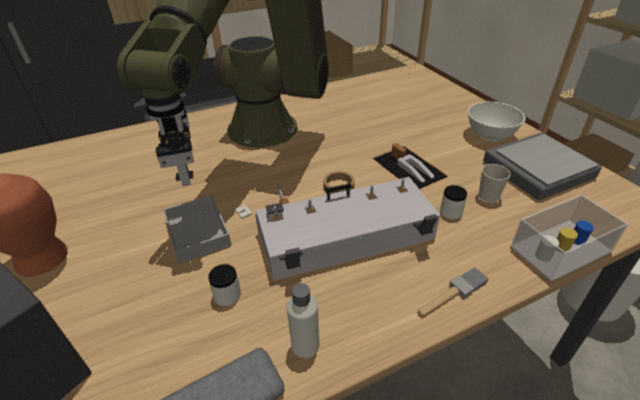

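Call:
move_arm(rows="7 12 15 0 0 0;7 14 20 0 0 0;2 3 25 0 0 0;0 0 25 0 0 0;0 0 20 0 0 0;0 0 18 0 0 0;0 0 8 0 0 0;0 0 0 0 0 0")

```text
time_s: 33.95
ee_pos: [0.4277, -0.3415, 0.115]
eef_rot: [3.139, -0.0, -0.13]
force: [-0.9, 0.5, 0.3]
grip_width: 0.0313
```

```bash
python3 -c "
from h import *
go(.428,-.345,.104,-.137)"
```

```text
pos [ 427.7 -341.5  115. ] yaw -0.1295 t 33.95 F [-0.9  0.5  0.3] grip 31.3
now-axes shift mm [ 0.8  3.4 11. ] | after-turn shift [ 0.8  3.5 11. ] | rotvec now [ 0.0022 -0.0003  0.0075]
```

Call:
move_arm(rows="0 1 5 0 0 0;0 0 4 0 0 0;0 0 0 0 0 0")

```text
time_s: 34.33
ee_pos: [0.4281, -0.3428, 0.1069]
eef_rot: [3.138, -0.002, -0.129]
force: [0.8, 0.4, -0.6]
grip_width: 0.0315
```

Call:
move_arm(rows="0 0 0 0 0 0;0 0 0 0 0 0;0 0 0 0 0 0;0 0 0 0 0 0;0 0 -10 0 0 0;0 0 -25 0 0 0;0 0 -35 0 0 0;0 0 -35 0 0 0;0 0 -25 0 0 0;0 0 -10 0 0 0;0 0 0 0 0 0", grip=0.3)

```text
time_s: 35.7
ee_pos: [0.4276, -0.3421, 0.2549]
eef_rot: [3.137, -0.004, -0.129]
force: [0.4, 0.3, 0.3]
grip_width: 0.0612
```

```bash
python3 - <<'E'
from h import *
g=grab('side');print(proj(g,[.428,-.32,.01]));c=g['im'][250:400,300:480];
s=grab('scene');c2=s['im'][180:280,130:270];cv2.imwrite('pics/t1.png',np.hstack([cv2.resize(c,(400,333)),cv2.resize(c2,(400,333))]))
for n in('scene','side'):
    q=grab(n);P=q['P'];D=np.hypot(P[...,0]-.549,P[...,1]+.1445);b=(D<.03)&(P[...,2]>.095)&(P[...,2]<.108)
    print(n,hb(P,b,0,1)); 
go(.544,-.144,.23,-.137)
E
```

```text
[390.06987608 338.0761444 ]
scene (152, ((541.6981811523438, -142.51023864746094), (39.7032356262207, 34.030513763427734), 79.58443450927734), array([ 544.51751617, -143.21245591]))
side (0, ((0.0, 0.0), (0.0, 0.0), 0.0), array([nan, nan]))
pos [ 427.4 -342.   253.5] yaw -0.1294 t 35.9 F [ 0.5  0.7 -0. ] grip 60.6
now-axes shift mm [  90.  -211.4   23. ] | after-turn shift [  88.5 -212.    23.5] | rotvec now [ 0.0034 -0.0021  0.0076]h.py:23: RuntimeWarning: Mean of empty slice.
  r=cv2.minAreaRect((q*1000).astype(np.float32)); return len(q),r,q.mean(0)*1000
  ret = um.true_divide(
```

View pics/t1.png

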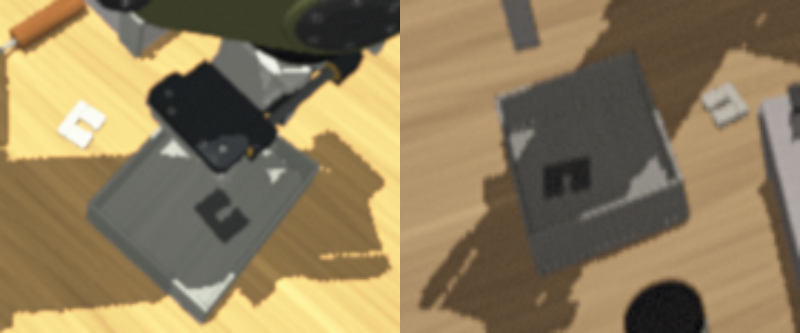

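Clip 4 lies flat in the tray. Next is clip 1, with its footprint centre at about (541.5,-142.8).

Call:
move_arm(rows="8 -15 0 0.003 -0.002 0.007;16 -38 0 0 0 0;18 -42 3 0 0 0;18 -42 5 0 0 0;16 -38 6 0 0 0;8 -22 5 0 0 0;4 -10 3 0 0 0;0 0 0 0 0 0;0 0 0 0 0 0", grip=1)

```text
time_s: 37.02
ee_pos: [0.5474, -0.1372, 0.2269]
eef_rot: [-3.139, 0.007, -0.138]
force: [0.1, -0.3, 0.5]
grip_width: 0.0937
```

```bash
python3 - <<'E'
from h import *
for n in('scene','side'):
    q=grab(n);P=q['P'];D=np.hypot(P[...,0]-.549,P[...,1]+.1445);b=(D<.03)&(P[...,2]>.095)&(P[...,2]<.108)
    if b.any(): print(n,hb(P,b,0,1)); 
go(.5415,-.1428,.18,-.137)
E
```

```text
scene (99, ((540.8140869140625, -149.3266143798828), (26.221343994140625, 33.072120666503906), 78.53186798095703), array([ 542.80159594, -150.60591458]))
side (226, ((540.2499389648438, -142.79537963867188), (40.92276382446289, 30.789752960205078), 78.6234359741211), array([ 539.23085744, -143.6815316 ]))
pos [ 547.4 -137.4  226.9] yaw -0.1388 t 37.125 F [-0.4  1.   0.2] grip 93.7
now-axes shift mm [-4.8  6.3 46.9] | after-turn shift [-5.1  6.2 46.9] | rotvec now [-0.0029  0.0063 -0.0018]
```

Call:
move_arm(rows="-5 6 10 -0.003 0.006 -0.002;0 0 13 0 0 0;0 0 10 0 0 0;0 0 6 0 0 0;0 0 4 0 0 0;0 0 0 0 0 0;0 0 0 0 0 0")

```text
time_s: 38.0
ee_pos: [0.5406, -0.1442, 0.1807]
eef_rot: [3.141, 0.0, -0.139]
force: [-0.9, 0.3, 0.7]
grip_width: 0.0941
```

```bash
python3 - <<'E'
from h import *
go(.5415,-.1428,.18,-.137)
E
python3 close.py c1f .549 -.1445 .095
```

```text
pos [ 540.6 -144.2  180.7] yaw -0.1386 t 38.0 F [-0.9  0.3  0.7] grip 94.1
now-axes shift mm [ 0.7 -1.5  0.7] | after-turn shift [ 0.7 -1.5  0.7] | rotvec now [ 0.0003  0.0004 -0.0016]
scene pin [ 0.5491 -0.1518  0.104 ] 16 px [209.75   271.5625]
side pin [ 0.5476 -0.1444  0.1057] 53 px [227.28301887 365.01886792]
```

View pics/c1f.png

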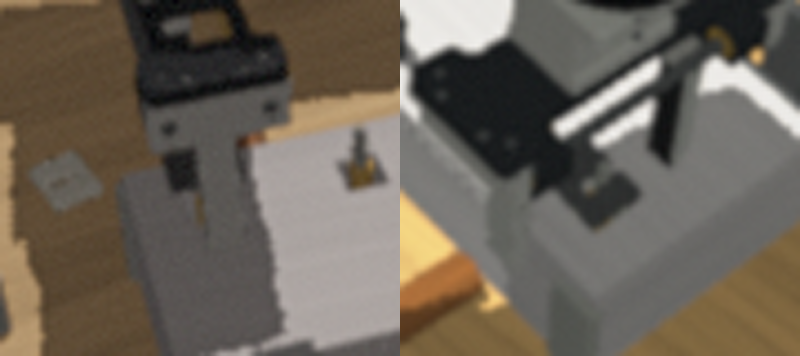

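Call:
move_arm(rows="0 -1 0 0 0 0;0 0 0 0 0 0;0 0 0 0 0 0;0 0 0 0 0 0;0 0 0 0 0 0;0 0 0 0 0 0;0 0 0 0 0 0", grip=-1, newtons=15)

```text
time_s: 38.98
ee_pos: [0.541, -0.1431, 0.1812]
eef_rot: [3.141, -0.001, -0.139]
force: [1.8, 0.2, 0.1]
grip_width: 0.0311
```

Call:
move_arm(rows="0 0 -5 0 0 0;0 0 -8 0 0 0;0 0 -12 0 0 0;0 0 -15 0 0 0;0 0 -15 0 0 0;0 0 -10 0 0 0;0 0 0 0 0 0")

```text
time_s: 39.85
ee_pos: [0.541, -0.1432, 0.2522]
eef_rot: [3.141, -0.003, -0.139]
force: [-0.0, 0.2, -0.5]
grip_width: 0.0311
```

```bash
python3 - <<'E'
from h import *
go(.428,-.297,.25,-.137)
E
python3 close.py c1g .549 -.1445 .125; python3 tray.py
```

```text
pos [ 541.  -143.2  252.2] yaw -0.1386 t 39.85 F [-0.   0.2 -0.5] grip 31.1
now-axes shift mm [-90.6 168.    2.1] | after-turn shift [-90.9 167.8   2.2] | rotvec now [ 0.0008 -0.0026 -0.0016]
scene pin [ 0.5505 -0.1441  0.107 ] 14 px [208.14285714 274.71428571]
side pin [ 0.5468 -0.1445  0.108 ] 14 px [226.85714286 364.92857143]
scene tray (587, ((428.3513488769531, -319.35565185546875), (174.85470581054688, 130.32177734375), 0.4672911763191223), array([ 437.14086318, -320.57938632]))
side tray (927, ((427.7963562011719, -319.79656982421875), (171.9322967529297, 130.36788940429688), 0.49455904960632324), array([ 424.28646574, -320.45321481]))
```

View pics/c1g.png

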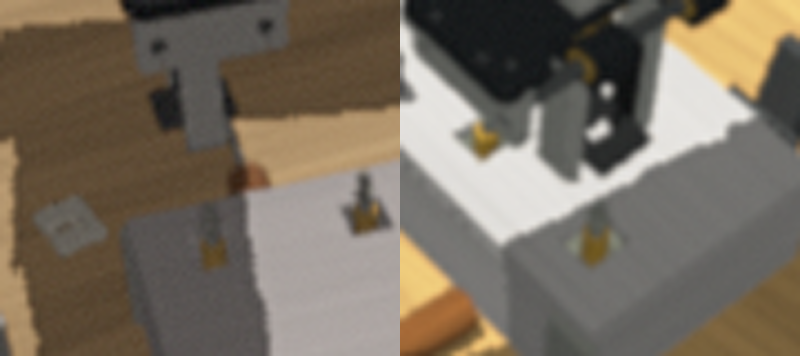

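Clip 1 is held, stud 1 is bare, and the tray hasn't moved.

Call:
move_arm(rows="-8 12 0 0 0 0;-15 26 0 0 0 0;-18 30 0 0 0 0;-18 30 0 0 0 0;-15 28 0 0 0 0;-9 18 0 0 0 0;-3 8 0 0 0 0;0 0 0 0 0 0")

```text
time_s: 41.05
ee_pos: [0.4267, -0.2884, 0.2482]
eef_rot: [-3.141, 0.004, -0.14]
force: [0.2, -0.1, -0.5]
grip_width: 0.0312
```

```bash
python3 - <<'E'
from h import *
go(.428,-.292,.106,-.137)
E
```

```text
pos [ 426.7 -288.4  248.2] yaw -0.1397 t 41.05 F [ 0.2 -0.1 -0.5] grip 31.2
now-axes shift mm [  2.4   3.5 142.1] | after-turn shift [  1.8   3.4 142.2] | rotvec now [-0.0008  0.0043 -0.0027]
```

Call:
move_arm(rows="1 3 15 -0.001 0.004 -0.003;0 0 25 0 0 0;0 0 30 0 0 0;0 0 30 0 0 0;0 0 22 0 0 0;0 0 8 0 0 0;0 0 0 0 0 0")

```text
time_s: 41.92
ee_pos: [0.4284, -0.2879, 0.109]
eef_rot: [-3.14, 0.002, -0.13]
force: [0.4, 0.6, -0.5]
grip_width: 0.0311
```

```bash
python3 - <<'E'
from h import *
go(.428,-.292,.106,-.137)
E
```

```text
pos [ 428.4 -287.9  109. ] yaw -0.1303 t 41.925 F [ 0.4  0.6 -0.5] grip 31.1
now-axes shift mm [0.2 4.1 3. ] | after-turn shift [0.2 4.1 3. ] | rotvec now [-0.0015  0.0021  0.0067]
```

Call:
move_arm(rows="0 4 2 0 0 0;0 0 0 0 0 0;0 0 0 0 0 0")

```text
time_s: 42.3
ee_pos: [0.4285, -0.2926, 0.1085]
eef_rot: [-3.142, -0.001, -0.13]
force: [-0.6, 0.5, 1.0]
grip_width: 0.0309
```

Call:
move_arm(rows="0 0 0 0 0 0;0 0 0 0 0 0;0 0 0 0 0 0;0 0 0 0 0 0;0 0 -10 0 0 0;0 0 -25 0 0 0;0 0 -35 0 0 0;0 0 -35 0 0 0;0 0 -25 0 0 0;0 0 -10 0 0 0;0 0 0 0 0 0", grip=0.3)

```text
time_s: 43.68
ee_pos: [0.4281, -0.2923, 0.2564]
eef_rot: [3.14, -0.003, -0.13]
force: [0.1, -0.4, -0.5]
grip_width: 0.0609
```

```bash
python3 - <<'E'
from h import *
g=grab('side');c=g['im'][250:400,300:480];
s=grab('scene');c2=s['im'][180:280,130:270];cv2.imwrite('pics/t2.png',np.hstack([cv2.resize(c,(400,333)),cv2.resize(c2,(400,333))]))
cv2.imwrite('pics/s8.png',s['im'])
for n in('scene','side'):
    q=grab(n);P=q['P']
    D=(abs(P[...,0]-.55)<.03)&(abs(P[...,1]-.018)<.05)&(P[...,2]>.102)&(P[...,2]<.12)
    print(n,hb(P,D,0,1),P[...,2][D].max())
E
```

```text
scene (134, ((552.021484375, 22.676300048828125), (68.06246948242188, 12.629217147827148), 84.33283996582031), array([552.11251166,  20.75502436])) 0.1170460984173275h.py:23: RuntimeWarning: Mean of empty slice.
  r=cv2.minAreaRect((q*1000).astype(np.float32)); return len(q),r,q.mean(0)*1000
  ret = um.true_divide(
Traceback (most recent call last):
ValueError: zero-size array to reduction operation maximum which has no identity
```

View pics/t2.png

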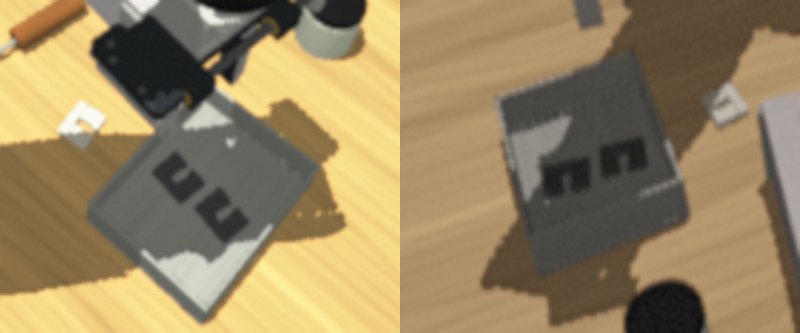

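View pics/s8.png

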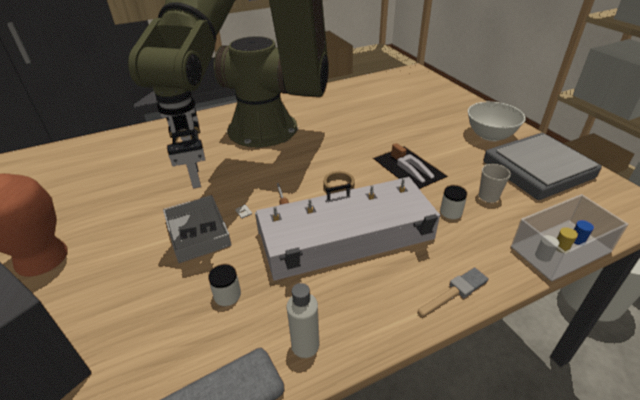

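Both clips lie flat in the tray, at scene (184,232) and (205,228). All four studs are bare and the wedge is on the mat. Next is the lid handle at (549,22), z 108.5.

```bash
python3 - <<'E'
from h import *
go(.5494,.0218,.24,-.137)
E
```

```text
pos [ 427.9 -292.1  255.1] yaw -0.13 t 43.875 F [ 0.1 -1.  -0.6] grip 61.1
now-axes shift mm [  79.7 -327.    15.1] | after-turn shift [  77.5 -327.6   15.1] | rotvec now [-0.0001 -0.0003  0.007 ]
```

Call:
move_arm(rows="3 -15 0 0 0 0.007;8 -33 1 0 0 0;10 -40 2 0 0 0;10 -40 2 0 0 0;10 -40 2 0 0 0;10 -40 2 0 0 0;10 -40 2 0 0 0;8 -35 2 0 0 0;6 -25 2 0 0 0;3 -12 0 0 0 0;0 0 0 0 0 0;0 0 0 0 0 0")

```text
time_s: 45.38
ee_pos: [0.5508, 0.0319, 0.2345]
eef_rot: [-3.14, 0.009, -0.139]
force: [1.0, -0.9, 0.5]
grip_width: 0.0609
```

```bash
python3 - <<'E'
from h import *
for n in('scene','side'):
    q=grab(n);P=q['P']
    D=(abs(P[...,0]-.55)<.03)&(abs(P[...,1]-.018)<.05)&(P[...,2]>.102)&(P[...,2]<.12)
    if D.sum()>5: print(n,hb(P,D,0,1),P[...,2][D].max())
go(.5494,.0218,.187,-.137)
E
```

```text
scene (121, ((552.6509399414062, 21.526756286621094), (68.56658935546875, 13.137140274047852), 78.2321548461914), array([552.07133498,  17.77803893])) 0.11668479909871565
side (124, ((548.4686279296875, 21.35403060913086), (65.03170013427734, 12.555342674255371), 82.67910766601562), array([546.71519213,  19.23924617])) 0.1176245411160467
pos [550.9  31.7 234.7] yaw -0.1394 t 45.475 F [-0.1  0.1 -1. ] grip 61.4
now-axes shift mm [ 0.3 10.2 47.6] | after-turn shift [-0.1 10.1 47.7] | rotvec now [-0.0021  0.0083 -0.0025]
```

Call:
move_arm(rows="0 8 8 -0.002 0.008 -0.002;0 2 13 0 0 0;0 0 12 0 0 0;0 0 8 0 0 0;0 0 4 0 0 0;0 0 0 0 0 0;0 0 0 0 0 0")

```text
time_s: 46.35
ee_pos: [0.549, 0.0199, 0.1859]
eef_rot: [3.141, 0.001, -0.139]
force: [0.2, -0.5, 0.4]
grip_width: 0.0612
```

```bash
python3 - <<'E'
from h import *
go(.5494,.0218,.187,-.137)
E
python3 close.py hd .5494 .0218 .11
```

```text
pos [549.   19.9 185.9] yaw -0.1392 t 46.35 F [ 0.2 -0.5  0.4] grip 61.2
now-axes shift mm [ 0.2 -1.9 -1.1] | after-turn shift [ 0.2 -1.9 -1.1] | rotvec now [ 0.0002  0.0006 -0.0022]
scene pin [0.5512 0.0162 0.1101] 17 px [188.         336.17647059]
side pin [0.5473 0.0231 0.1124] 22 px [186.  310.5]
```

View pics/hd.png

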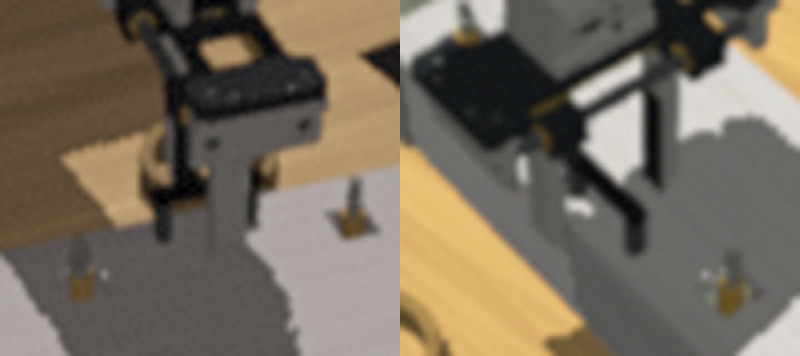

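The fingers straddle the bar mid-length. Closing.

Call:
move_arm(rows="0 -1.5 -0.5 0 0 0;0 0 0 0 0 0;0 0 0 0 0 0;0 0 0 0 0 0;0 0 0 0 0 0;0 0 0 0 0 0", grip=-1, newtons=15)

```text
time_s: 47.2
ee_pos: [0.5493, 0.0215, 0.1871]
eef_rot: [3.141, -0.0, -0.139]
force: [-0.5, 0.2, 0.8]
grip_width: 0.0111
```

```bash
cat > arc.py <<'E'
from h import *
import sys
# path targets from start theta list; tool stays vertical
H=np.array([.6901,.0024,.0705]);a=-.137;ex=np.array([np.cos(a),np.sin(a),0])
off=float(sys.argv[1]) # TCP height over bar
o=sensors.get_obs();p=o['ee_pos'];R=Ro.from_euler('xyz',o['eef_rot']).as_matrix()
d=p-H; X=d@ex*1000; Z=(p[2]-off-H[2])*1000
th=np.arctan2(Z,-X)-np.arctan2(38,142); r=np.hypot(X,Z)
print('theta',th.round(3),'r',r.round(1),'(147)','lat',((p-H)@np.array([-ex[1],ex[0],0])*1000).round(1),'F',o['force'].round(1),'grip',round(o['grip_width']*1000,1))
T=np.array([[np.cos(a),np.sin(a),0],[np.sin(a),-np.cos(a),0],[0,0,-1]])
print('rotvec',Ro.from_matrix(R.T@T).as_rotvec().round(3))
prev=np.array([X,Z])
for t in [float(v) for v in sys.argv[2:]]:
    q=np.array([-142*np.cos(t)+38*np.sin(t),142*np.sin(t)+38*np.cos(t)]);dd=q-prev;prev=q
    print(t,'tool shift x %.1f z %.1f'%(dd[0],-dd[1]))
E
python3 arc.py .078 .05 .12 .2 .28 .36 .44 .52
```

```text
theta 0.004 r 147.2 (147) lat -0.3 F [-0.5  0.2  0.8] grip 11.1
rotvec [ 0.    -0.    -0.002]
0.05 tool shift x 2.2 z -6.5
0.12 tool shift x 3.5 z -9.7
0.2 tool shift x 4.8 z -10.7
0.28 tool shift x 5.7 z -10.3
0.36 tool shift x 6.5 z -9.8
0.44 tool shift x 7.2 z -9.3
0.52 tool shift x 7.9 z -8.7
```

Call:
move_arm(rows="2.2 0 -6.5 0 0 0;3.5 0 -9.7 0 0 0;4.8 0 -10.7 0 0 0;5.7 0 -10.3 0 0 0;6.5 0 -9.8 0 0 0")

```text
time_s: 47.82
ee_pos: [0.5719, 0.0185, 0.2365]
eef_rot: [3.141, 0.005, -0.139]
force: [-1.3, -0.7, -3.0]
grip_width: 0.0114
```

```bash
python3 arc.py .078 .44 .52 .6 .68 .76
```

```text
theta 0.374 r 148.2 (147) lat -0.2 F [-1.3 -0.7 -3. ] grip 11.4
rotvec [ 0.     0.005 -0.002]
0.44 tool shift x 7.0 z -6.9
0.52 tool shift x 7.9 z -8.7
0.6 tool shift x 8.6 z -8.0
0.68 tool shift x 9.2 z -7.3
0.76 tool shift x 9.8 z -6.5
```

Call:
move_arm(rows="7 0 -6.9 0 0.005 0;7.9 0 -8.7 0 0 0;8.6 0 -8 0 0 0;9.2 0 -7.3 0 0 0;9.8 0 -6.5 0 0 0")

```text
time_s: 48.45
ee_pos: [0.6155, 0.0125, 0.2796]
eef_rot: [3.141, 0.002, -0.139]
force: [-1.4, 0.8, -3.1]
grip_width: 0.0118
```

```bash
python3 arc.py .078 .84 .92 1.0 1.08 1.16; python3 close.py hd2 .615 .012 .19
```

```text
theta 0.788 r 151.2 (147) lat -0.2 F [-1.4  0.8 -3.1] grip 11.8
rotvec [ 0.     0.002 -0.002]
0.84 tool shift x 8.8 z 0.0
0.92 tool shift x 10.7 z -4.9
1.0 tool shift x 11.0 z -4.0
1.08 tool shift x 11.3 z -3.1
1.16 tool shift x 11.5 z -2.2
```

View pics/hd2.png

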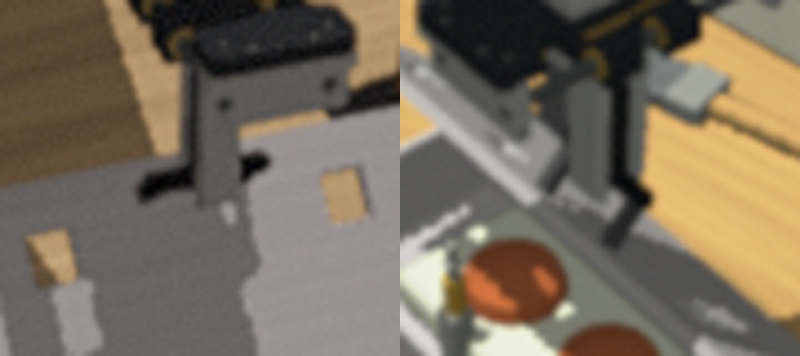

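The lid rises in the grip, and the castings are visible below it.

Call:
move_arm(rows="8.8 0 0 0 0.002 0;10.7 0 -4 0 0 0;11 0 -4 0 0 0;11.3 0 -3 0 0 0;11.5 0 -2 0 0 0")

```text
time_s: 49.18
ee_pos: [0.6692, 0.0052, 0.2983]
eef_rot: [-3.141, -0.006, -0.138]
force: [-2.5, 1.1, 1.2]
grip_width: 0.0111
```

```bash
python3 arc.py .078 1.24 1.32 1.4 1.48 1.56 1.64 1.72;  python3 close.py hd3 .67 .004 .21
```

```text
theta 1.17 r 151.3 (147) lat -0.1 F [-2.5  1.1  1.2] grip 11.1
rotvec [-0.    -0.006 -0.001]
1.24 tool shift x 10.9 z 3.2
1.32 tool shift x 11.8 z -0.3
1.4 tool shift x 11.7 z 0.6
1.48 tool shift x 11.7 z 1.5
1.56 tool shift x 11.5 z 2.5
1.64 tool shift x 11.3 z 3.4
1.72 tool shift x 11.0 z 4.3
scene pin [0.68   0.0042 0.111 ] 13 px [221.07692308 357.69230769]
side pin [0.6749 0.0042 0.1073] 11 px [163.63636364 352.18181818]
```

View pics/hd3.png

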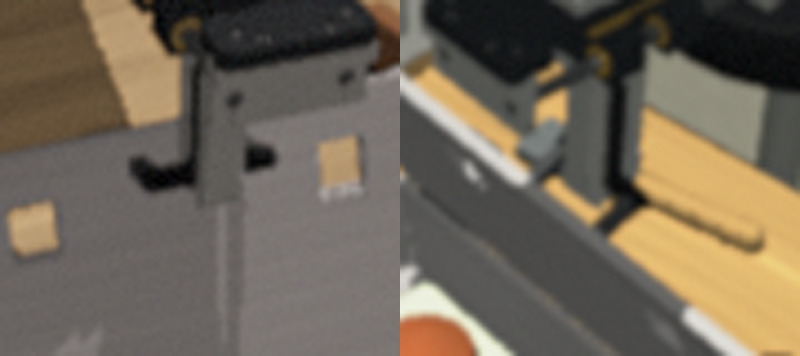

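Call:
move_arm(rows="10.9 0 1.5 0 -0.006 0;11.8 0 0 0 0 0;11.7 0 0.6 0 0 0;11.7 0 1.5 0 0 0;11.5 0 2.5 0 0 0")

```text
time_s: 49.9
ee_pos: [0.7267, -0.003, 0.2954]
eef_rot: [-3.141, -0.006, -0.139]
force: [-1.9, 1.1, 2.3]
grip_width: 0.0111
```

```bash
python3 arc.py .078 1.64 1.7 1.76; python3 close.py hd4 .72 0 .2
```

```text
theta 1.556 r 151.5 (147) lat -0.3 F [-1.9  1.1  2.3] grip 11.1
rotvec [-0.    -0.006 -0.002]
1.64 tool shift x 10.7 z 7.9
1.7 tool shift x 8.3 z 3.1
1.76 tool shift x 8.0 z 3.6
```

View pics/hd4.png

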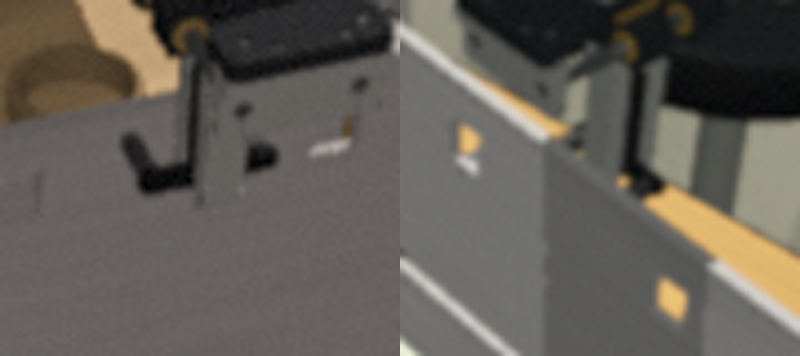

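Call:
move_arm(rows="10.7 0 4 0 -0.006 0;8.3 0 3 0 0 0;6 0 3 0 0 0;0 0 0 0 0 0")

```text
time_s: 50.5
ee_pos: [0.7518, -0.0066, 0.2858]
eef_rot: [-3.142, -0.003, -0.139]
force: [0.3, 0.5, 1.4]
grip_width: 0.0115
```

```bash
python3 arc.py .078 1.76 1.8
```

```text
theta 1.736 r 150.7 (147) lat -0.5 F [0.3 0.5 1.4] grip 11.5
rotvec [-0.    -0.003 -0.002]
1.76 tool shift x 1.7 z 4.9
1.8 tool shift x 5.2 z 2.7
```

Call:
move_arm(rows="0 0 0 0 0 0;0 0 0 0 0 0;0 0 0 0 0 0;0 0 -6 0 0 0;0 0 -10 0 0 0;0 0 -15 0 0 0;0 0 -20 0 0 0;0 0 -20 0 0 0;0 0 0 0 0 0", grip=-0.57)

```text
time_s: 51.62
ee_pos: [0.7509, -0.0064, 0.3637]
eef_rot: [-3.142, -0.005, -0.139]
force: [0.3, -0.4, 0.0]
grip_width: 0.0203
```

```bash
python3 - <<'E'
from h import *
go(.6,0,.4)
s=grab('scene','s9');grab('side','d9')
E
```

```text
pos [750.9  -6.4 363.7] yaw -0.1386 t 51.625 F [ 0.3 -0.4  0. ] grip 20.3
now-axes shift mm [-150.1   14.5  -37.1] | after-turn shift [-150.3   14.5  -36.3] | rotvec now [-0.0001 -0.0052  0.    ]
```

View pics/s9.png

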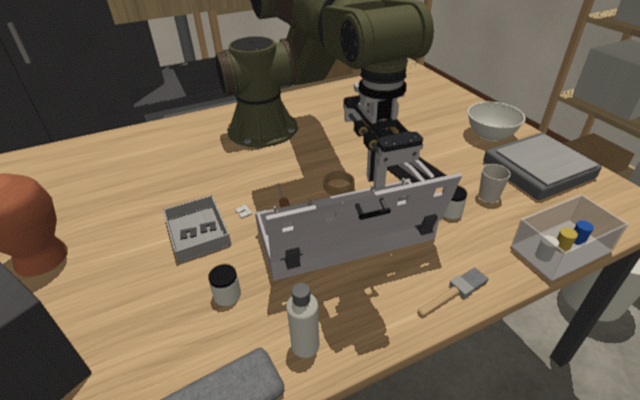

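View pics/d9.png

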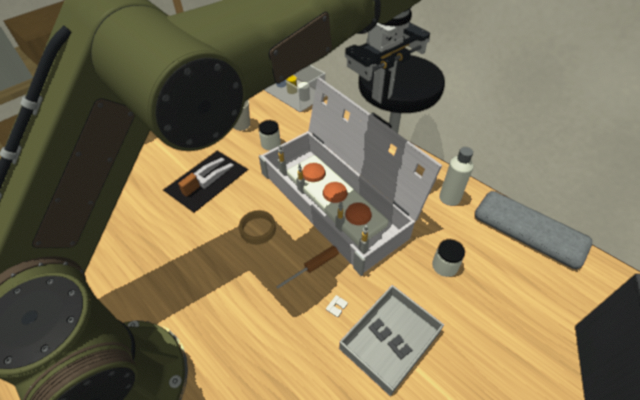

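The lid leans back. I'll move the arm clear, then check the lid angle, the wedge and the clips.

Call:
move_arm(rows="0 0 -20 0 0 0;0 0 -25 0 0 0;-15 0 -10 0 0 0;-30 0 0 0 0 0;-40 0 0 0 0 0;-40 0 0 0 0 0;-40 0 0 0 0 0;-30 0 0 0 0 0;-10 0 0 0 0 0;0 0 0 0 0 0;0 0 0 0 0 0;0 0 0 0 0 0")

```text
time_s: 53.22
ee_pos: [0.5424, 0.0222, 0.4067]
eef_rot: [3.14, 0.015, -0.139]
force: [-0.2, 0.1, 0.8]
grip_width: 0.02
```

```bash
cat > fin.py <<'E'
from h import *
a=-.137;ex=np.array([np.cos(a),np.sin(a)]);ey=np.array([-ex[1],ex[0]]);H=np.array([.6901,.0024])
for n in('scene','side'):
    g=grab(n,'fin_'+n);P=g['P'];Z=P[...,2]
    X=(P[...,:2]-H)@ex;Y=(P[...,:2]-H)@ey
    b=(abs(X)<.08)&(abs(Y)<.19)&(Z>.11)&(Z<.215)
    q=np.stack([X[b],Z[b]],1); s=np.polyfit(q[:,1],q[:,0],1); r=q[:,0]-np.polyval(s,q[:,1]);k=abs(r)<.006; s=np.polyfit(q[k,1],q[k,0],1)
    print(n,'lid angle',np.pi/2+np.arctan(s[0]),k.sum())
    wm=(Z>.012)&(Z<.055)&(P[...,0]>.33)&(P[...,0]<.56)&(P[...,1]>.25)&(P[...,1]<.40)
    k,l,st,c=cv2.connectedComponentsWithStats(cv2.dilate(wm.astype(np.uint8),np.ones((3,3)))); i=1+st[1:,4].argmax()
    print(' wedge',hb(P,wm&(l==i),0,.1),Z[wm&(l==i)].max())
    im=g['im'].max(-1)
    cm=(im<70)&(abs(P[...,0]-.428)<.07)&(abs(P[...,1]+.32)<.055)&(Z>.004)&(Z<.03)
    k,l,st,c=cv2.connectedComponentsWithStats(cm.astype(np.uint8))
    for i in range(1,k):
        if st[i,4]>25: print(' clip',P[l==i].mean(0).round(4),st[i,4])
E
python3 fin.py; python3 tray.py; python3 -c "
from h import *
go(.6,0,.4)"
```

```text
scene lid angle 1.8014704493469058 4424
 wedge (466, ((428.9932861328125, 324.3987731933594), (143.74118041992188, 52.37409973144531), 5.424625873565674), array([424.39126787, 320.5282641 ])) 0.05096105185874644
side lid angle 1.802511078116378 4659
 wedge (643, ((431.4264831542969, 324.92633056640625), (152.82177734375, 52.90013885498047), 7.236175060272217), array([416.55298256, 318.13656741])) 0.053380574361479693
scene tray (587, ((428.50726318359375, -319.58465576171875), (175.80567932128906, 129.852294921875), 0.515630304813385), array([ 437.46504012, -319.99563414]))
side tray (928, ((427.892578125, -319.7523193359375), (172.49374389648438, 130.3422393798828), 0.5837745070457458), array([ 424.14256789, -320.19199067]))
pos [542.   22.3 406.9] yaw -0.1391 t 53.425 F [ 0.4 -0.2  0.4] grip 20.1
now-axes shift mm [60.6 14.1  6.1] | after-turn shift [60.5 14.1  6.9] | rotvec now [0.0017 0.0147 0.    ]
```

View pics/fin_side.png

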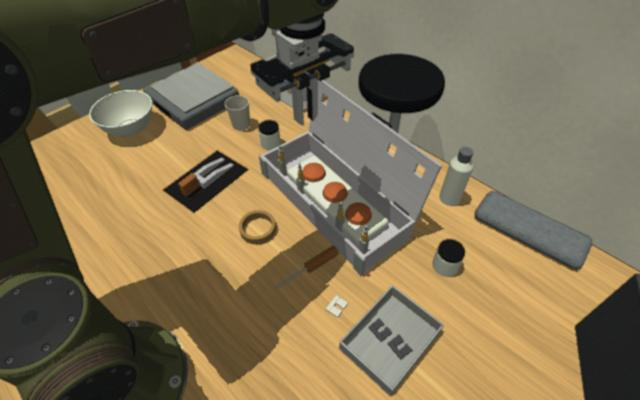

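```bash
sed -i 's/im<70/im<105/' fin.py; python3 fin.py | grep -E "clip|scene|side"
```

```text
scene lid angle 1.8017390244947973 4407
 clip [ 0.4318 -0.2936  0.0102] 128
 clip [ 0.4318 -0.3429  0.0102] 142
side lid angle 1.8020776359952437 4672
 clip [ 0.4261 -0.2944  0.0112] 240
 clip [ 0.4259 -0.3441  0.0111] 262
```

The lid reads 1.80 rad and both clips lie in the tray at (428,-294) and (428,-343), z 10–11 mm. The wedge is on the mat, the tape and jars haven't moved, and the arm is clear. Handing in.

```bash
python3 -c "
from station import ctrl
print(ctrl.hand_in())"
```

```text
the job is handed in; nothing more can be done
None
```

The case is open and the job is handed in, at about 54 s of the 208 s allowed. There is no verdict.

**What I did:** Only studs 1 and 4 carried clips. I slid the wedge under each from the front; the push force peaked at about 9 to 14 N in the readings, then dropped to zero. Each clip's top then read 105.5 mm, above the stud head. I put the wedge back on the mat, lifted both clips into the tray, then raised the lid by its handle on to its stop.

**Last checks:**
- **Lid:** it reads 1.80 rad in both fixed views. I did not measure its speed, but it read the same in two successive checks.
- **Clips:** both lie flat in the tray, within about 25 mm of its middle in each direction.
- **Wedge:** it lies flat on the mat. By the wrist view its middle was within a few mm of the mat's centre; the later fixed views agree to within a few mm.
- **Tray, tape, jars and white look-alike:** the tray measured the same before and after. The tape, jars and white look-alike look unmoved in the last picture; I did not measure them.
- **Robot:** the arm and gripper are clear of everything, with no force on the tool.

**What disagreed:** The grip on the clips read 31 mm against about 33.5 mm expected, probably because they were tipped. The lid's bar slipped about 4 mm in the grip on the way up. My first clip search in the tray found nothing because its darkness threshold was too strict; the loosened one found both clips in both views.

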